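# Find the hidden track notch with the stop block, then load the board carriers

### The job

Set up the loading track for the microscope: lift the orange cover off the slot and lay it on its mat, along it; then put the stop block's probe in the slot, red face towards the plain end, drag it until the probe drops into the hidden notch and the block sits flush on the track, and leave it there. Load all board carriers between the fences on the red side and slide them up by feel into one row without gaps, the first against the red face, and last set the red end weight behind them, up against the last carrier. Leave the bare board, lens cap and bottle alone.

Things in the scene. Friction and masses are not known exactly. Their poses are not given: they have to be found in the camera images.
- track: Fixed aluminium loading track, 400 mm long (own y), blue fence along each side. Origin at the centre of its underside, on the bench. Flat running face 32 mm above the origin; fences 99 mm apart inside, 8 mm thick, 10 mm higher than the running face. One half (-y) has a slot along the centre line, the other is plain.
- slot_middle (a point): Middle of the slot at the running face, 102 mm along the track's -y from its origin. The slot is 14 mm wide, 10 mm deep, 156 mm long, closed at both ends. Somewhere in its black bottom, perhaps right at either end, is the hidden notch: as wide as the slot, 26 mm long, 14 mm deeper than the slot bottom.
- track_plain_end (a point): Middle of the track's plain (unslotted) end, on the running face: 200 mm along +y from the track's origin.
- cradle: Fixed black cradle, 86 (x) x 70 (y) x 40 mm, in which the stop block waits with its axes. Origin at the centre of its underside. Two rails along its y, 14 mm wide, 40 mm high, at x = +-36 mm carry the block by its underside; the probe hangs between them.
- stop: Stop block, steel, 0.6 kg: 92 (x, across the track) x 50 (y, along the track) x 20 mm. Origin at the centre of the block's underside. A brass probe 10 (x) x 20 mm (y) reaches 22 mm below it. The +y face is red. Riding with the probe on the slot bottom the block is 12 mm above the running face; in the notch it sits flush, with 3 mm play either way along the track.
- stop_center (a point): Centre of the stop block, 19 mm above its underside, its axes the block's. The grip is an orange fin on the block's top, at its middle: 12 mm thick (x), 40 mm long (y), from 20 to 60 mm above the underside.
- carrier_a_center (a point): Centre of the white-finned board carrier (may be absent), 24 mm above its underside. Black tray 92 (x, across the track) x 48 (y, along it) x 10 mm, about 0.15 kg, with green boards; white grip fin in its middle, 12 mm thick (x), 32 mm long (y), from 10 to 48 mm above the underside. Either way round is alike.
- carrier_a: The same white-finned carrier; origin at the centre of its underside.
- carrier_b_center (a point): Centre of the blue-finned board carrier (may be absent), 24 mm above its underside. Black tray 92 (x, across the track) x 48 (y, along it) x 10 mm, about 0.15 kg, with green boards; blue grip fin in its middle, 12 mm thick (x), 32 mm long (y), from 10 to 48 mm above the underside. Either way round is alike.
- carrier_b: The same blue-finned carrier; origin at the centre of its underside.
- carrier_c_center (a point): Centre of the yellow-finned board carrier (may be absent), 24 mm above its underside. Black tray 92 (x, across the track) x 48 (y, along it) x 10 mm, about 0.15 kg, with green boards; yellow grip fin in its middle, 12 mm thick (x), 32 mm long (y), from 10 to 48 mm above the underside. Either way round is alike.
- carrier_c: The same yellow-finned carrier; origin at the centre of its underside.
- end_weight_center (a point): Centre of the end weight, 24 mm above its underside. Red steel block 92 (x, across the track) x 40 (y, along it) x 12 mm, 0.35 kg, with a black grip fin in its middle, 12 mm thick (x), 30 mm long (y), from 12 to 48 mm above the underside. Either way round is alike.
- end_weight: The same red end weight; origin at the centre of its underside.
- cover_center (a point): Centre of the slot cover, 21 mm above its underside. Orange plate 60 (x) x 176 (y) x 6 mm, 0.15 kg, with a black grip fin in its middle, 12 mm thick (x), 60 mm long (y), from 6 to 42 mm above the underside. At the start it lies loose on the running face over the whole slot.
- cover: The same orange slot cover; origin at the centre of its underside.
- mat: Fixed black mat with a yellow border line, 110 (x) x 210 (y) x 2 mm, flat on the bench: the cover's parking place. Origin at the centre of its underside.
- bare_board: Bystander: bare green board 60 x 80 x 5 mm lying on the bench; origin at the centre of its underside.
- lens_cap: Bystander: black disc 60 mm across, 12 mm high; origin at the centre of its underside.
- flux_bottle: Bystander: bottle 56 mm across, 120 mm tall; origin at the centre of its underside.
Things that resemble listed ones, but are neither listed nor needed, are in the scene too. What is shaped like the carrier_a but purple is not meant. Several things have the shape of the cover; the one meant has the colours described above.

How it is judged:
By the outcome, as a careful person would: the job done as asked, in the order asked, and still so for the second after the job is handed in, with the robot touching nothing.
Of carrier_a, carrier_b, carrier_c only 2 to 3 are there at a start; the rules pass over those that are not, and their reading is None.
At some moment in a run one of carrier_a, carrier_b, carrier_c, end_weight may be knocked a few centimetres aside while the robot is not near it.
Once in a run the grip may slacken for a moment while it holds something.
It also fails if it takes over 208 s, if anything falls off the work surface, if the arm or the gripper's body presses on something with over 40 N, if the wrist force passes 120 N, or if a joint passes its speed limit or range.

### The arm

A 7-joint arm with a two-finger parallel gripper is mounted at the origin on the work surface. World frame = base frame: x ahead of the robot, y to its left, z up, the work surface at z = 0. Lengths are in mm, angles in degrees, forces in N, time in s.
With the tool pointing down it reaches from about 425 to 875 mm from the base axis. Payload 8.4 kg.
Tool frame: the origin (TCP) lies at the very end of the fingers, on their centre line; the grasp point (between the pads) lies env.pinch_z behind it (env.pinch_z is the distance from the TCP to the grasp point, in mm); y points along the fingers, z is the direction in which the jaws open and shut, and the axes are right-handed (so a half turn about y gives the same grasp; the last joint's range is limited). The gripper opens to 85 mm and grips with 20 to 120 N. Pads are 22 mm wide; open, the fingers measure 114 mm over their backs; the gripper's body (76 mm by 85 mm) begins 54 mm behind the grasp point. The pads swing forward as they close: fully open they stand 13 mm farther back than shut.
Start: joints at [64.561, 19.091, 2.286, 83.961, -0.768, 76.965, -3.352], TCP at [219.682, -611.722, 231.308] pointing down, gripper open.
Joint ranges: [-147.57, 147.57], [-21.85, 119.76], [-74.77, 79.35], [14.55, 137.4], [-85.83, 265.84], [4.83, 119.75], [-152.11, 152.11]. Speed limits (degrees/s): [127.2, 127.2, 159.86, 159.86, 180, 180, 180].

### API

Orientations are given as [roll, pitch, yaw] about the fixed x, y, z axes, in that order (R = Rz(yaw) Ry(pitch) Rx(roll)).
In Python, from cell import telemetry, imaging, order, env gives the robot as it stands.
- The arm moves only by the tool move_arm, never from a script. Its argument "deltas" is a list of rows, each an object of numbers: "grip": the finger opening in mm, from 0 to 85.4; "x", "y", "z": the shift along the tool's x, y, z in units of 30 mm (1.0 is 30 mm); "turn": the turn about the tool's y in units of 5 degrees (1.0 is 5 degrees). In form: [{"grip": .., "x": .., "y": .., "z": .., "turn": ..}, ...]. A call has 1 to 5 rows; each row shifts and turns the commanded pose from where the row before left it, along the tool's axes as they then stand; what a row does not reach is not made up. A row lasts 1/10 s, in which the tool goes at most 50 mm and 8.59 degrees, less where a joint would pass 70% of its speed; a pose out of reach is approached as far as the arm can. A call is refused whole if a number of a shift passes 1 or a number of a turn 1, either way. A call with a gripper value outside its range is refused whole. The fingers move at their own pace and stop on an object; the grip force is fixed at half the most. Time passes only in rows, so rows that do not move let the fingers close. It gives the time, the measured TCP pose, the force and the opening at its end, in the units of the state.
- telemetry.observe(): the state, without advancing time (a new reading comes with each control period).
- imaging.grab_frame(name): name is "scene" or "top"; returns a dict with "pixels" (400x640x3 uint8, red, green, blue), "range_z" (400x640 float32, mm along the optical axis (not along the pixel's ray), 0 where there is no reading), "mtx" (3x3 intrinsics, pixels), "rvec" (rotation vector, rad) and "tvec" (3), from world to camera coordinates, as OpenCV has them. Camera axes: x right, y down, z forward; pixel columns grow to the right and rows downward; lengths in mm; the calibration is good to about 2 mm. A picture is of the moment at which its call begins.
- order.finish_job(): hands the job in, once; it reports no verdict.
The state is a dict: "t": time; "joint_pos": joint angles; "qvel": joint speeds; "joint_efforts": joint torques, N m; "ee_pos": TCP position; "eef_rot": TCP orientation; "ft_force": force on the tool from outside, world axes, zero at the start; "ft_torque": the same for the moment, N m; "opening": finger opening in mm.
Only numpy, scipy, OpenCV 4.12 (cv2) and the standard library are available. Lean on these libraries where they do the work, as an engineer would, in place of code of your own. Each camera call takes 0.05 s, during which the arm holds its last target. There are 200 camera calls.

## Working session

There is one attempt and no reset: what is moved stays moved. The work goes in short steps, Python scripts to look and compute and a tool call to move; the robot and the scene stay as the last step left them, time stands still between calls to the robot, and variables do not carry over. Pictures are saved under pics/ and viewed, about 12 in all and at most 16, crops included, and the job is handed in when it is done.

Besides the shell and the picture viewer there is one more tool, called after "Request:" as name([rows], argument=value, ...), one row to a line, values as JSON. move_arm: Moves the arm, as the interface text tells. Its arguments: {"type":"object","properties":{"deltas":{"type":"array","items":{"type":"object","properties":{"grip":{"type":"number"},"x":{"type":"number"},"y":{"type":"number"},"z":{"type":"number"},"turn":{"type":"number"}}}}},"required":["deltas"]}

```bash
ls; mkdir -p pics; cat > h.py <<'E'
import numpy as np, cv2
from cell import telemetry, imaging, order, env
def cloud(f):
    K=np.array(f["mtx"]);R=cv2.Rodrigues(np.array(f["rvec"],float))[0];t=np.array(f["tvec"],float).ravel()
    z=f["range_z"];v,u=np.mgrid[:z.shape[0],:z.shape[1]]
    c=np.stack([(u-K[0,2])/K[0,0]*z,(v-K[1,2])/K[1,1]*z,z],-1)
    return (c-t)@R
def save(f,n,crop=None,s=1):
    im=f["pixels"][...,::-1]
    if crop: x0,y0,x1,y1=crop; im=im[y0:y1,x0:x1]
    cv2.imwrite("pics/"+n,cv2.resize(im,None,fx=s,fy=s,interpolation=cv2.INTER_CUBIC))
E
python3 - <<'E'
from h import *
print(env.pinch_z, telemetry.observe())
for n in("scene","top"):
    f=imaging.grab_frame(n); np.savez(n,**f); save(f,n+"0.png",s=1.25)
    print(f["mtx"],f["rvec"],f["tvec"])
E
```

```text
pics
18.700000000000003 {'t': 0.0, 'joint_pos': array([64.55872964, 19.13162742,  2.28414883, 84.01166958, -0.76664884,
       76.96475377, -3.35072162]), 'qvel': array([ 0.06536089, -0.05472671,  0.01540951,  0.11889663,  0.06083147,
       -0.05888562, -0.02371615]), 'joint_efforts': array([-2.80508630e-07, -6.58563924e+01,  1.36535168e+00, -4.05570745e+01,
        1.67899771e-02,  1.26321209e-02,  9.43732879e-07]), 'ee_pos': array([ 219.54301858, -611.31656014,  230.41742149]), 'eef_rot': array([-9.00925487e+01, -7.23915669e-03, -1.60241698e+02]), 'ft_force': array([ 0.65626687,  0.29303748, -0.04365157]), 'ft_torque': array([0.01345862, 0.04926409, 0.01507401]), 'opening': 85.32541592869921}
[[415.78945835   0.         321.28927762]
 [  0.         415.78945835 203.51232221]
 [  0.           0.           1.        ]] [ 1.8591977   1.3426268  -0.70609122] [-131.84935454 -254.67667896 1685.2899383 ]
[[420.33354692   0.         313.48324981]
 [  0.         420.33354692 207.39389231]
 [  0.           0.           1.        ]] [ 2.15246979 -2.10612816  0.22925418] [ -73.23677139  524.58569726 1189.31614997]
```

View pics/top0.png

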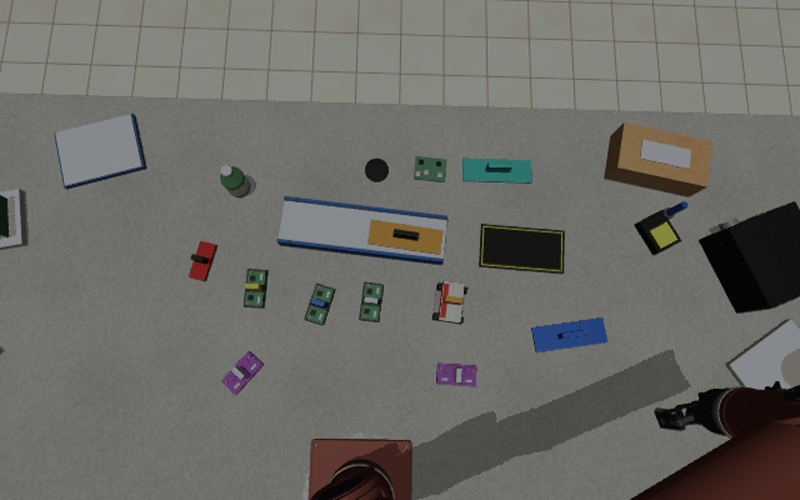

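View pics/scene0.png

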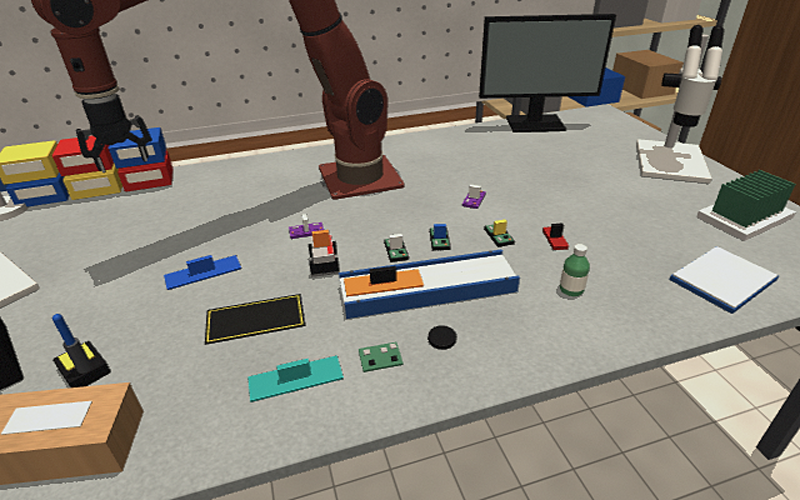

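Top view (800-px picture): the track runs (280,225)–(445,235) with the orange cover, the one meant, at (405,235). The mat is at (522,248) and the stop in its cradle at (451,300). The carriers are white (372,300), blue (320,303) and yellow (255,287), and the red end weight is at (203,260). The purple carriers at (243,372) and (457,375), the teal cover at (497,170) and the blue cover at (570,335) don't match the described colours, so they are lookalikes.

```bash
cat >> h.py <<'E'
# name: (seed px in 640 top image, half window px, fin height band)
SEED=dict(cover=(324,188,40,60,80),stop=(361,240,16,85,108),white=(298,240,16,30,56),blue=(256,242,16,30,56),yellow=(204,230,16,30,56),weight=(162,208,18,30,56))
def rect(xy):
    (c,s,a)=cv2.minAreaRect(xy.astype(np.float32))
    if s[0]>s[1]: s=s[::-1];a+=90
    # s[1] long; direction angle of the long side
    a=(a+90)%180   # long along 'a'
    return np.round(c,1),np.round(s,1),round(a,1)
def band(P,m,lo,hi):
    k=m&(P[...,2]>lo)&(P[...,2]<hi); return P[k]
def win(sh,u,v,w,h=None):
    m=np.zeros(sh,bool); h=h or w; m[v-h:v+h+1,u-w:u+w+1]=1; return m
E
python3 - <<'E'
from h import *
f=dict(np.load("top.npz")); P=cloud(f)
for n,(u,v,w,lo,hi) in SEED.items():
    m=win(P.shape[:2],u,v,w)
    q=band(P,m,lo,hi); print(n,len(q), rect(q[:,:2]) if len(q)>4 else '', np.round(np.percentile(q[:,2],[5,50,95]),1) if len(q) else '')
    q=band(P,m,5,200); 
    if n not in("cover",): print('   all',len(q),rect(q[:,:2]),np.round(np.percentile(q[:,2],[5,50,95]),1))
m=win(P.shape[:2],290,184,72,32)
q=band(P,m,28,55);print('track',len(q),rect(q[:,:2]))
q=band(P,m,39,47);print('fence',len(q),rect(q[:,:2]))
hsv=cv2.cvtColor(f["pixels"],cv2.COLOR_RGB2HSV);H,S,V=[hsv[...,i] for i in range(3)]
k=m&(H>8)&(H<25)&(S>130); print('cover',k.sum(),rect(P[k][:,:2]),np.median(P[k][:,2]))
k=m&(H>105)&(H<125)&(S>130); print('fenceblue',k.sum(),rect(P[k][:,:2]),np.median(P[k][:,2]))
m=win(P.shape[:2],418,198,42,28)
k=m&(H>22)&(H<38)&(S>100); print('mat',k.sum(),rect(P[k][:,:2]),np.median(P[k][:,2]))
print('bench',np.median(P[290:300,100:200,2]))
m=win(P.shape[:2],361,240,22)
k=m&((H<6)|(H>174))&(S>120);print('stop red',k.sum(),P[k].mean(0))
k=m&(H>8)&(H<25)&(S>130);print('stop orange',k.sum(),rect(P[k][:,:2]),np.median(P[k][:,2]))
E
python3 -c "
import numpy as np
from h import *
save(dict(np.load('top.npz')),'crop1.png',(140,150,470,320),2.4)"
```

```text
cover 115 (array([ 535.9, -141.3]), array([ 41.9, 190.7]), 44.6) [60.6 72.7 76.6]
stop 70 (array([ 428.6, -201.4]), array([12.5, 39.7]), 83.4) [ 90.2  99.4 103.7]
   all 721 (array([ 434.1, -210.5]), array([ 94.4, 101.3]), 177.5) [ 7.  59.2 99.3]
white 50 (array([429.8, -14.2]), array([11.7, 32. ]), 84.6) [37.3 46.9 50.6]
   all 493 (array([433.6, -17.9]), array([96.6, 97.2]), 1.1) [ 6.4 11.2 46.9]
blue 50 (array([421. , 109.3]), array([11.5, 31.9]), 73.0) [38.4 46.3 50.7]
   all 495 (array([424.9, 106.3]), array([92.6, 96.6]), 2.1) [ 6.3 11.2 46.2]
yellow 56 (array([456. , 264.7]), array([11.4, 31. ]), 88.6) [33.8 47.  50.7]
   all 496 (array([457.4, 263.5]), array([86.9, 97.3]), 0.1) [ 6.6 11.  47.4]
weight 57 (array([520.1, 396.1]), array([12.7, 31.2]), 77.5) [33.  46.  50.4]
   all 438 (array([517.6, 410.9]), array([ 97.9, 101.6]), 173.3) [ 6.9 11.8 46.5]
track 4630 (array([602.6,  10.3]), array([117.9, 400.1]), 84.3)
fence 934 (array([601.9,  10.5]), array([117.1, 399.5]), 84.4)
cover 982 (array([450.8, -73.6]), array([175.3, 333.4]), 172.1) 37.79408614596818
fenceblue 779 (array([477.7,  22.7]), array([366.1, 396.7]), 84.1) 40.402954671427565
mat 387 (array([ 573.1, -384.6]), array([106.3, 203.2]), 86.6) 1.9706212486746995
bench -0.25324044268649304
stop red 109 [ 431.56184269 -183.08208021   58.78943698]
stop orange 74 (array([ 369.7, -121.2]), array([ 32.5, 231.6]), 126.7) 99.42115495856493
```

View pics/crop1.png

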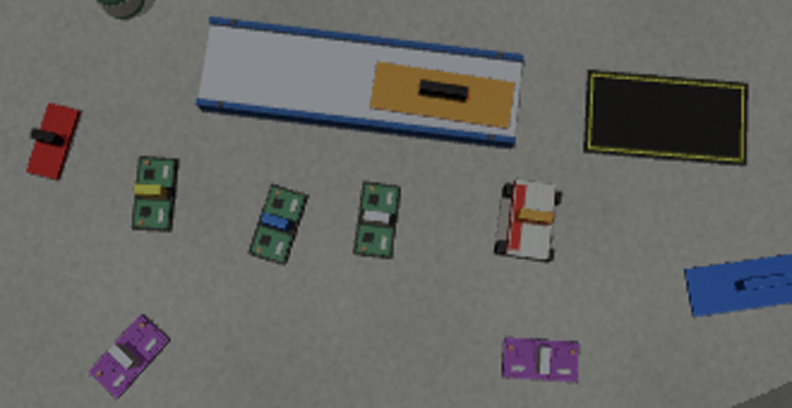

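The crop confirms the choice: orange cover at crop (443,95), white, blue and yellow carriers at (377,218), (278,222) and (155,192), end weight at (52,140), and the stop's red face on its left side. Next I'll refine the poses.

```bash
cat >> h.py <<'E'
def comp(m,u,v):
    n,l=cv2.connectedComponents(m.astype(np.uint8)); ids=l[v-4:v+5,u-4:u+5].ravel(); ids=ids[ids>0]
    return l==np.bincount(ids).argmax()
def flat(P):  # drop mixed pixels at depth edges
    z=P[...,2].astype(np.float32); return (cv2.dilate(z,np.ones((3,3)))-cv2.erode(z,np.ones((3,3))))<5
def thing(P,u,v,w,lo,hi):
    "body rect (z>lo/2 component) and fin rect"
    m=win(P.shape[:2],u,v,w+8)
    b=comp(m&(P[...,2]>7),u,v); q=P[b]; fin=b&(P[...,2]>lo)&(P[...,2]<hi)
    return rect(q[:,:2]),rect(P[fin][:,:2]),np.round(np.median(P[fin],0),1)
E
python3 - <<'E'
from h import *
import scipy.optimize as so
for cam in("top","scene"):
    f=dict(np.load(cam+".npz")); P=cloud(f);
    hsv=cv2.cvtColor(f["pixels"],cv2.COLOR_RGB2HSV);H,S,V=[hsv[...,i] for i in range(3)]
    roi=(np.abs(P[...,0]-602)<90)&(np.abs(P[...,1]-10)<230)
    q=P[roi&(P[...,2]>39)&(P[...,2]<46)&(H>100)&(H<130)][:,:2]
    r=rect(q);print(cam,'fence',len(q),r)
    q=P[roi&(P[...,2]>28)&(P[...,2]<46)][:,:2]; print(' track all',rect(q))
    k=roi&(H>8)&(H<25)&(S>120)&(P[...,2]>33)&(P[...,2]<43); print(' cover plate',k.sum(),rect(P[k][:,:2]))
    k=roi&(P[...,2]>66)&(P[...,2]<80); print(' cover fin',k.sum(),rect(P[k][:,:2]),P[k].mean(0))
    for n,c,lo,hi in(("stop",(428,-201),92,108),("stopbody",(428,-201),54,66),("white",(430,-14),40,56),("blue",(421,109),40,56),("yellow",(456,265),40,56),("weight",(520,396),40,56)):
        k=(np.hypot(P[...,0]-c[0],P[...,1]-c[1])<70)&(P[...,2]>lo)&(P[...,2]<hi); q=P[k]
        k2=(np.hypot(P[...,0]-c[0],P[...,1]-c[1])<62)&(P[...,2]>8)&(P[...,2]<16); 
        print(' ',n,len(q),rect(q[:,:2]),'tray',rect(P[k2][:,:2]) if k2.sum()>5 else '')
    k=(np.abs(P[...,0]-573)<90)&(np.abs(P[...,1]+385)<140)&(H>22)&(H<38)&(S>100)&(P[...,2]<8);print(' mat',k.sum(),rect(P[k][:,:2]))
E
```

```text
top fence 618 (array([601.9,  10.5]), array([116.8, 399.6]), 84.4)
 track all (array([602.6,  10.3]), array([117.9, 400.1]), 84.3)
 cover plate 935 (array([586. , -92.4]), array([ 60.6, 175.3]), 82.4)
 cover fin 89 (array([585. , -92.3]), array([13.1, 57.7]), 82.7) [585.15096076 -91.98770654  73.50079181]
  stop 65 (array([ 428.5, -201.4]), array([12.4, 39.7]), 83.9) tray (array([ 423.1, -199.3]), array([70.3, 76.6]), 169.8)
  stopbody 465 (array([ 428.8, -201.1]), array([50.8, 92. ]), 173.8) tray (array([ 423.1, -199.3]), array([70.3, 76.6]), 169.8)
  white 46 (array([429.8, -14.2]), array([11.7, 32. ]), 84.4) tray (array([429. , -13.8]), array([69.9, 97.9]), 11.3)
  blue 47 (array([421. , 109.3]), array([11.5, 31.9]), 73.0) tray (array([421.2, 109.6]), array([47.7, 91.6]), 163.3)
  yellow 45 (array([456.3, 265.1]), array([11.3, 30.3]), 87.4) tray (array([456.4, 264.7]), array([48.3, 91.6]), 177.5)
  weight 47 (array([520.4, 396. ]), array([12.4, 31.2]), 76.6) tray (array([514. , 397.6]), array([ 43.2, 103.4]), 166.6)
 mat 382 (array([ 573.1, -384.6]), array([106.3, 203.2]), 86.6)
s
[... 398 characters left out ...]
]), array([67. , 79.2]), 173.0)
  stopbody 213 (array([ 435.2, -203.8]), array([50. , 95.8]), 173.2) tray (array([ 440. , -204.5]), array([67. , 79.2]), 173.0)
  white 39 (array([434.7, -16.6]), array([19.6, 30.3]), 79.9) tray (array([436.5, -16.9]), array([47.8, 94.1]), 174.1)
  blue 40 (array([424.7, 106.4]), array([18.5, 29.3]), 68.7) tray (array([429.9, 105.5]), array([47.4, 89.7]), 164.9)
  yellow 37 (array([462.5, 261.5]), array([16. , 31.8]), 84.9) tray (array([463.3, 262.2]), array([48.8, 92.5]), 178.9)
  weight 35 (array([526.2, 395.5]), array([13. , 32.7]), 77.7) tray (array([525.7, 393.4]), array([41.8, 92.4]), 167.2)
 mat 330 (array([ 574.4, -387.9]), array([109.9, 204.6]), 86.8)
```

Request:
move_arm([
  {"grip": 40,"turn": -1},
  {"grip": 40,"turn": -1},
  {"grip": 40,"turn": -1},
  {"grip": 40,"turn": -1},
  {"grip": 40,"turn": -1},
])

```text
schema error: expected keys grip, x, y, z, turn
```

Request:
move_arm([
  {"grip": 40,"turn": -1},
  {"grip": 40,"turn": -1},
  {"grip": 40,"turn": -1},
  {"grip": 40,"turn": -1},
  {"grip": 40,"turn": -1},
])

```text
schema error: expected keys grip, x, y, z, turn
```

Request:
move_arm([
  {"grip": 40,"turn": -1},
  {"grip": 40,"turn": -1},
  {"grip": 40,"turn": -0.5},
  {"grip": 40,"x": -0.5},
  {"grip": 40},
])

```text
schema error: expected keys grip, x, y, z, turn
```

Request:
move_arm([
  {"grip": 40,"x": 0,"y": 0,"z": 0,"turn": -1},
  {"grip": 40,"x": 0,"y": 0,"z": 0,"turn": -1},
  {"grip": 40,"x": 0,"y": 0,"z": 0,"turn": -1},
  {"grip": 40,"x": 0,"y": 0,"z": 0,"turn": -1},
  {"grip": 40,"x": 0,"y": 0,"z": 0,"turn": -1},
])

```text
t: 0.6
ee_pos: [219.6, -611.5, 230.8]
eef_rot: [-90.1, 0.0, -135.0]
ft_force: [-0.8, 0.0, 0.7]
opening: 39.7
```

Request:
move_arm([
  {"grip": 40,"x": 0,"y": 0,"z": 0,"turn": -1},
  {"grip": 40,"x": 0,"y": 0,"z": 0,"turn": -1},
  {"grip": 40,"x": 0,"y": 0,"z": 0,"turn": -1},
  {"grip": 40,"x": 0,"y": 0,"z": 0,"turn": -1},
  {"grip": 40,"x": 0,"y": 0,"z": 0,"turn": -1},
])

```text
t: 1.1
ee_pos: [219.5, -611.5, 230.8]
eef_rot: [-90.0, 0.0, -110.0]
ft_force: [1.2, 0.3, -0.2]
opening: 40.0
```

Request:
move_arm([
  {"grip": 40,"x": 0,"y": 0,"z": 0,"turn": -1},
  {"grip": 40,"x": 0,"y": 0,"z": 0,"turn": -1},
  {"grip": 40,"x": 0,"y": 0,"z": 0,"turn": -0.5},
  {"grip": 40,"x": -0.5,"y": 0,"z": 0,"turn": 0},
  {"grip": 40,"x": 0,"y": 0,"z": 0,"turn": 0},
])

```text
t: 1.6
ee_pos: [222.3, -595.6, 231.0]
eef_rot: [-90.0, 0.1, -97.7]
ft_force: [0.1, -0.2, 0.2]
opening: 40.0
```

Request:
move_arm([
  {"grip": 40,"x": -0.9,"y": 0,"z": 0.48,"turn": 0},
  {"grip": 40,"x": -0.9,"y": 0,"z": 0.48,"turn": 0},
  {"grip": 40,"x": -0.9,"y": 0,"z": 0.48,"turn": 0},
  {"grip": 40,"x": -0.9,"y": 0,"z": 0.48,"turn": 0},
  {"grip": 40,"x": -0.9,"y": 0,"z": 0.48,"turn": 0},
])

```text
t: 2.1
ee_pos: [311.8, -472.1, 231.2]
eef_rot: [-90.0, 0.0, -97.8]
ft_force: [0.8, -0.6, -0.0]
opening: 40.0
```

Request:
move_arm([
  {"grip": 40,"x": -0.9,"y": 0,"z": 0.48,"turn": 0},
  {"grip": 40,"x": -0.9,"y": 0,"z": 0.48,"turn": 0},
  {"grip": 40,"x": -0.9,"y": 0,"z": 0.48,"turn": 0},
  {"grip": 40,"x": -0.9,"y": 0,"z": 0.48,"turn": 0},
  {"grip": 40,"x": -0.9,"y": 0,"z": 0.48,"turn": 0},
])

```text
t: 2.6
ee_pos: [401.4, -348.0, 231.3]
eef_rot: [-90.0, -0.0, -97.8]
ft_force: [0.6, 0.1, 0.9]
opening: 39.8
```

Request:
move_arm([
  {"grip": 40,"x": -0.9,"y": 0,"z": 0.48,"turn": 0},
  {"grip": 40,"x": -0.9,"y": 0,"z": 0.48,"turn": 0},
  {"grip": 40,"x": -0.9,"y": 0,"z": 0.48,"turn": 0},
  {"grip": 40,"x": -0.9,"y": 0,"z": 0.48,"turn": 0},
  {"grip": 40,"x": -0.9,"y": 0,"z": 0.48,"turn": 0},
])

```text
t: 3.1
ee_pos: [491.0, -223.9, 231.3]
eef_rot: [-90.0, 0.0, -97.8]
ft_force: [0.3, 0.2, -0.5]
opening: 39.7
```

Request:
move_arm([
  {"grip": 40,"x": -0.9,"y": 0,"z": 0.48,"turn": 0},
  {"grip": 40,"x": -0.9,"y": 0,"z": 0.48,"turn": 0},
  {"grip": 40,"x": -0.9,"y": 0,"z": 0.48,"turn": 0},
  {"grip": 40,"x": -0.9,"y": 0,"z": 0.48,"turn": 0},
  {"grip": 40,"x": -0.9,"y": 0,"z": 0.48,"turn": 0},
])

```text
t: 3.6
ee_pos: [580.7, -99.9, 231.2]
eef_rot: [-90.0, 0.0, -97.8]
ft_force: [-0.0, 0.8, -0.1]
opening: 40.1
```

Request:
move_arm([
  {"grip": 40,"x": -0.2,"y": 1,"z": 0.2,"turn": 0},
  {"grip": 40,"x": 0,"y": 1,"z": 0,"turn": 0},
  {"grip": 40,"x": 0,"y": 1,"z": 0,"turn": 0},
  {"grip": 40,"x": 0,"y": 1,"z": 0,"turn": 0},
  {"grip": 40,"x": 0,"y": 0,"z": 0,"turn": 0},
])

```text
t: 4.1
ee_pos: [584.0, -95.6, 107.1]
eef_rot: [-90.4, 0.0, -97.8]
ft_force: [-0.6, -0.1, -0.1]
opening: 40.0
```

Request:
move_arm([
  {"grip": 40,"x": -0.11,"y": 0.7,"z": 0.03,"turn": 0},
  {"grip": 40,"x": 0,"y": 0.7,"z": 0,"turn": 0},
  {"grip": 40,"x": 0,"y": 0.5,"z": 0,"turn": 0},
  {"grip": 40,"x": 0,"y": 0,"z": 0,"turn": 0},
  {"grip": 40,"x": 0,"y": 0,"z": 0,"turn": 0},
])

```text
t: 4.6
ee_pos: [588.5, -92.5, 55.3]
eef_rot: [-90.0, 0.0, -97.8]
ft_force: [0.3, 0.9, -0.9]
opening: 40.3
```

Request:
move_arm([
  {"grip": 0,"x": 0,"y": 0,"z": 0,"turn": 0},
  {"grip": 0,"x": 0,"y": 0,"z": 0,"turn": 0},
  {"grip": 0,"x": 0,"y": 0,"z": 0,"turn": 0},
  {"grip": 0,"x": 0,"y": 0,"z": 0,"turn": 0},
  {"grip": 0,"x": 0,"y": 0,"z": 0,"turn": 0},
])

```text
t: 5.1
ee_pos: [588.9, -92.5, 55.7]
eef_rot: [-89.9, -0.0, -97.7]
ft_force: [-0.8, 0.1, 6.0]
opening: 10.5
```

Request:
move_arm([
  {"grip": 40,"x": 0,"y": 0,"z": 0,"turn": 0},
  {"grip": 40,"x": 0,"y": 0,"z": 0,"turn": 0},
  {"grip": 40,"x": 0,"y": 0.3,"z": -0.05,"turn": 0},
  {"grip": 40,"x": 0,"y": 0,"z": 0,"turn": 0},
  {"grip": 40,"x": 0,"y": 0,"z": 0,"turn": 0},
])

```text
t: 5.6
ee_pos: [585.9, -92.0, 44.7]
eef_rot: [-90.1, 0.0, -97.7]
ft_force: [-0.4, -0.4, -0.0]
opening: 40.2
```

Request:
move_arm([
  {"grip": 0,"x": 0,"y": 0,"z": 0,"turn": 0},
  {"grip": 0,"x": 0,"y": 0,"z": 0,"turn": 0},
  {"grip": 0,"x": 0,"y": 0,"z": 0,"turn": 0},
  {"grip": 0,"x": 0,"y": 0,"z": 0,"turn": 0},
  {"grip": 0,"x": 0,"y": 0,"z": 0,"turn": 0},
])

```text
t: 6.1
ee_pos: [586.7, -92.1, 45.6]
eef_rot: [-90.0, 0.0, -97.7]
ft_force: [1.0, 0.9, 2.4]
opening: 10.8
```

Request:
move_arm([
  {"grip": 0,"x": 0,"y": -0.5,"z": 0,"turn": 0},
  {"grip": 0,"x": 0,"y": -0.5,"z": 0,"turn": 0},
  {"grip": 0,"x": 0,"y": -0.5,"z": 0,"turn": 0},
  {"grip": 0,"x": 0,"y": 0,"z": 0,"turn": 0},
  {"grip": 0,"x": 0,"y": 0,"z": 0,"turn": 0},
])

```text
t: 6.6
ee_pos: [586.8, -92.3, 91.0]
eef_rot: [-89.9, -0.0, -97.8]
ft_force: [-0.1, -0.4, -1.8]
opening: 11.0
```

Request:
move_arm([
  {"grip": 0,"x": 0,"y": 0,"z": 0.12,"turn": -0.86},
  {"grip": 0,"x": 0.6,"y": 0,"z": 0,"turn": 0},
  {"grip": 0,"x": 0.8,"y": 0,"z": 0,"turn": 0},
  {"grip": 0,"x": 0.8,"y": 0,"z": 0,"turn": 0},
  {"grip": 0,"x": 0.8,"y": 0,"z": 0,"turn": 0},
])

```text
t: 7.1
ee_pos: [583.9, -183.2, 89.5]
eef_rot: [-90.1, 0.0, -93.4]
ft_force: [-0.5, -0.2, -1.3]
opening: 11.1
```

Request:
move_arm([
  {"grip": 0,"x": 0.8,"y": 0,"z": 0,"turn": 0},
  {"grip": 0,"x": 0.8,"y": 0,"z": 0,"turn": 0},
  {"grip": 0,"x": 0.8,"y": 0,"z": 0,"turn": 0},
  {"grip": 0,"x": 0.8,"y": 0,"z": 0,"turn": 0},
  {"grip": 0,"x": 0.8,"y": 0,"z": 0,"turn": 0},
])

```text
t: 7.6
ee_pos: [576.7, -303.0, 89.4]
eef_rot: [-90.1, 0.0, -93.4]
ft_force: [0.0, 0.8, -1.9]
opening: 11.0
```

Request:
move_arm([
  {"grip": 0,"x": 0.8,"y": 0,"z": 0,"turn": 0},
  {"grip": 0,"x": 0.8,"y": 0,"z": 0,"turn": 0},
  {"grip": 0,"x": 0.8,"y": 0,"z": 0,"turn": 0},
  {"grip": 0,"x": 0.35,"y": 0,"z": 0,"turn": 0},
  {"grip": 0,"x": 0,"y": 0,"z": 0,"turn": 0},
])

```text
t: 8.1
ee_pos: [571.4, -386.1, 89.3]
eef_rot: [-90.1, 0.0, -93.6]
ft_force: [-0.9, 0.2, -1.2]
opening: 11.1
```

Request:
move_arm([
  {"grip": 0,"x": 0,"y": 0.7,"z": 0,"turn": 0},
  {"grip": 0,"x": 0,"y": 0.7,"z": 0,"turn": 0},
  {"grip": 0,"x": 0,"y": 0.6,"z": 0,"turn": 0},
  {"grip": 0,"x": 0,"y": 0.3,"z": 0,"turn": 0},
  {"grip": 0,"x": 0,"y": 0,"z": 0,"turn": 0},
])

```text
t: 8.6
ee_pos: [571.8, -383.2, 19.7]
eef_rot: [-90.1, 0.1, -93.4]
ft_force: [0.5, -0.1, -1.9]
opening: 11.1
```

Request:
move_arm([
  {"grip": 0,"x": 0,"y": 0.15,"z": 0,"turn": 0},
  {"grip": 0,"x": 0,"y": 0,"z": 0,"turn": 0},
  {"grip": 36,"x": 0,"y": 0,"z": 0,"turn": 0},
  {"grip": 36,"x": 0,"y": 0,"z": 0,"turn": 0},
  {"grip": 36,"x": 0,"y": 0,"z": 0,"turn": 0},
])

```text
t: 9.1
ee_pos: [572.8, -384.8, 17.5]
eef_rot: [-89.9, -0.0, -93.5]
ft_force: [-0.0, 0.4, -0.4]
opening: 36.3
```

Request:
move_arm([
  {"grip": 36,"x": 0,"y": -0.5,"z": 0,"turn": 0},
  {"grip": 36,"x": 0,"y": -1,"z": 0,"turn": 0},
  {"grip": 36,"x": 0,"y": -1,"z": 0,"turn": 0},
  {"grip": 36,"x": 0,"y": -1,"z": 0,"turn": 0},
  {"grip": 36,"x": 0,"y": -1,"z": 0,"turn": 0},
])

```text
t: 9.6
ee_pos: [572.6, -384.5, 154.6]
eef_rot: [-89.9, -0.0, -93.4]
ft_force: [1.0, -0.2, 0.5]
opening: 35.8
```

```bash
cat > look.py <<'E'
from h import *
import sys
f=imaging.grab_frame("top"); np.savez("top",**f); P=cloud(f)
save(f,sys.argv[1],(140,130,500,320),2.2)
hsv=cv2.cvtColor(f["pixels"],cv2.COLOR_RGB2HSV);H,S,V=[hsv[...,i] for i in range(3)]
X,Y,Z=[P[...,i] for i in range(3)]
k=(abs(X-573)<110)&(abs(Y+385)<170)&(H>8)&(H<21)&(S>120)&(Z<14); print('cover',k.sum(),rect(P[k][:,:2]) if k.sum()>5 else '',np.median(Z[k]))
C=dict(white=(430,-14),blue=(421,109),yellow=(456,265),weight=(520,396),stop=(428,-201))
for n,c in C.items():
    lo,hi=(92,108) if n=='stop' else (40,56)
    k=(np.hypot(X-c[0],Y-c[1])<90)&(Z>lo)&(Z<hi);q=P[k]
    if len(q)>8: print(n,len(q),rect(q[:,:2]))
    k=k|((np.hypot(X-c[0],Y-c[1])<62)&(Z>8)&(Z<16))
    if k.sum()>8: print('   tray',rect(P[k&(Z<16)][:,:2]) if (k&(Z<16)).sum()>8 else '')
E
python3 look.py l1.png; python3 - <<'E'
from h import *
P=cloud(dict(np.load('top.npz')))
ty=np.array([.0985,.9951]);tx=np.array([.9951,-.0985]);o=np.array([602,10.4])
d=P[...,:2]-o;s=d@ty;w=d@tx
for a in range(-200,-15,6):
    k=(abs(s-a)<3)&(abs(w)<25)
    j=np.argsort(w[k]); print(a,[f"{w[k][i]:.0f}:{P[...,2][k][i]:.0f}" for i in j][::2])
E
```

```text
cover 849 (array([ 573.8, -382.5]), array([105.4, 174.1]), 86.8) 7.337106488112779
white 47 (array([429.8, -14.4]), array([12. , 31.6]), 84.0)
   tray (array([429.2, -14.2]), array([47.8, 91.4]), 173.7)
blue 46 (array([421.2, 109.7]), array([11.5, 32. ]), 74.7)
   tray (array([420.9, 109.5]), array([48.1, 91. ]), 163.0)
yellow 44 (array([456.5, 264.7]), array([ 9.6, 30.4]), 91.4)
   tray (array([456.7, 265.1]), array([48.5, 90.7]), 178.2)
weight 46 (array([520.3, 396. ]), array([12.7, 28.9]), 77.7)
   tray (array([519.5, 396.4]), array([68.4, 96.5]), 143.8)
stop 67 (array([ 428.6, -201.1]), array([13. , 40.4]), 81.9)
   tray (array([ 423.8, -200.2]), array([69.8, 77.1]), 171.2)
-200 ['-24:30', '-17:29', '-13:28', '-8:32', '-2:32', '4:34', '11:30', '15:27', '19:24', '22:37']
-194 ['-24:32', '-22:36', '-18:31', '-15:32', '-10:27', '-9:32', '-5:30', '-1:27', '-0:35', '5:29', '7:31', '10:33', '13:32', '18:36', '22:35', '25:34']
-188 ['-25:31', '-22:32', '-19:32', '-18:28', '-15:30', '-12:29', '-9:31', '-5:28', '-2:29', '0:31', '3:31', '6:33', '9:33', '15:34', '18:33', '21:33', '25:33']
-
[... 3540 characters left out ...]
', '-3:21', '-1:24', '2:27', '5:27', '6:22', '10:30', '12:36', '16:33', '20:31', '22:35']
-38 ['-25:31', '-22:33', '-19:35', '-16:34', '-12:30', '-9:32', '-4:21', '-1:22', '1:26', '6:22', '7:27', '9:31', '13:30', '16:29', '19:30', '22:34']
-32 ['-23:31', '-20:31', '-17:31', '-13:31', '-10:31', '-6:30', '-2:23', '3:18', '4:23', '7:23', '9:32', '12:31', '17:26', '19:30', '22:29', '24:33']
-26 ['-24:33', '-20:31', '-18:34', '-15:35', '-13:27', '-10:28', '-8:31', '-2:19', '2:30', '4:33', '7:23', '8:31', '11:31', '16:27', '18:28', '21:30', '24:33']
-20 ['-24:34', '-22:34', '-18:32', '-15:33', '-12:33', '-9:34', '-5:32', '-3:33', '0:33', '2:38', '7:32', '10:32', '14:32', '17:30', '21:29', '23:32']
```

View pics/l1.png

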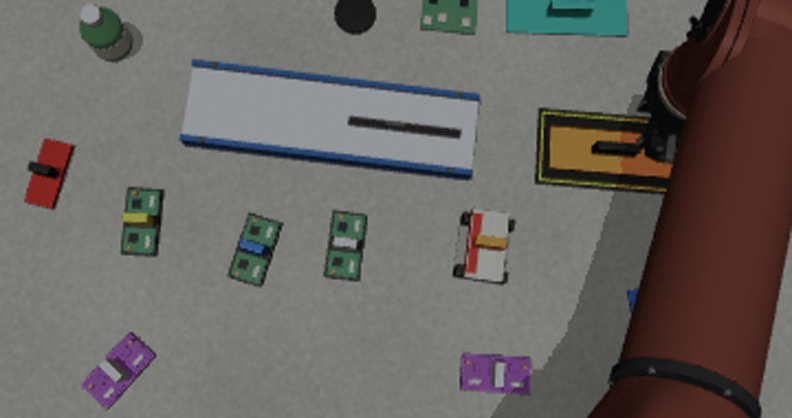

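The picture shows the cover inside the mat's yellow border (fin at (617,148)) and the slot uncovered at (350–460,121–133). The depth profile gives a low stretch at s ≈ -101…-76, so the notch centre is near s = -89. I'll confirm that by feel. Next is the stop.

Request:
move_arm([
  {"grip": 36,"x": 0,"y": 0,"z": 0,"turn": 0.56},
  {"grip": 36,"x": -0.7,"y": 0,"z": -0.68,"turn": 0},
  {"grip": 36,"x": -0.7,"y": 0,"z": -0.68,"turn": 0},
  {"grip": 36,"x": -0.7,"y": 0,"z": -0.68,"turn": 0},
  {"grip": 36,"x": -0.7,"y": 0,"z": -0.68,"turn": 0},
])

```text
t: 10.15
ee_pos: [500.0, -291.3, 152.9]
eef_rot: [-89.9, -0.0, -96.2]
ft_force: [0.8, 0.6, 0.9]
opening: 36.1
```

Request:
move_arm([
  {"grip": 36,"x": -0.7,"y": 0,"z": -0.68,"turn": 0},
  {"grip": 36,"x": -0.7,"y": 0,"z": -0.68,"turn": 0},
  {"grip": 36,"x": -0.7,"y": 0,"z": -0.68,"turn": 0},
  {"grip": 36,"x": -0.65,"y": 0,"z": -0.67,"turn": 0},
  {"grip": 36,"x": 0,"y": 0,"z": 0,"turn": 0},
])

```text
t: 10.65
ee_pos: [427.4, -198.9, 152.9]
eef_rot: [-90.0, -0.1, -96.1]
ft_force: [0.6, 0.3, 0.5]
opening: 35.8
```

Request:
move_arm([
  {"grip": 36,"x": 0,"y": 0.5,"z": 0,"turn": 0},
  {"grip": 36,"x": 0,"y": 0.5,"z": 0,"turn": 0},
  {"grip": 36,"x": 0,"y": 0,"z": 0,"turn": 0},
  {"grip": 36,"x": 0,"y": 0,"z": 0,"turn": 0},
])

```text
t: 11.05
ee_pos: [429.0, -201.6, 122.5]
eef_rot: [-90.0, 0.0, -96.2]
ft_force: [0.5, 0.3, 0.0]
opening: 36.1
```

Request:
move_arm([
  {"grip": 36,"x": 0,"y": 0.6,"z": 0,"turn": 0},
  {"grip": 36,"x": 0,"y": 0.6,"z": 0,"turn": 0},
  {"grip": 36,"x": 0,"y": 0.65,"z": 0,"turn": 0},
  {"grip": 36,"x": 0,"y": 0,"z": 0,"turn": 0},
  {"grip": 0,"x": 0,"y": 0,"z": 0,"turn": 0},
])

```text
t: 11.55
ee_pos: [429.2, -201.5, 67.3]
eef_rot: [-90.0, 0.0, -96.2]
ft_force: [-0.6, 0.1, 1.0]
opening: 22.7
```

Request:
move_arm([
  {"grip": 0,"x": 0,"y": 0,"z": 0,"turn": 0},
  {"grip": 0,"x": 0,"y": 0,"z": 0,"turn": 0},
  {"grip": 0,"x": 0,"y": 0,"z": 0,"turn": 0},
  {"grip": 0,"x": 0,"y": 0,"z": 0,"turn": 0},
  {"grip": 0,"x": 0,"y": 0,"z": 0,"turn": 0},
])

```text
t: 12.05
ee_pos: [430.0, -201.8, 67.9]
eef_rot: [-89.8, -0.1, -96.2]
ft_force: [0.4, 0.3, 7.7]
opening: 10.7
```

Request:
move_arm([
  {"grip": 0,"x": 0,"y": -0.3,"z": 0,"turn": 0},
  {"grip": 0,"x": 0,"y": -0.5,"z": 0,"turn": 0},
  {"grip": 0,"x": 0,"y": -0.7,"z": 0,"turn": 0},
  {"grip": 0,"x": 0,"y": 0,"z": 0,"turn": 0},
  {"grip": 0,"x": 0,"y": 0,"z": 0,"turn": 0},
])

```text
t: 12.55
ee_pos: [428.3, -201.4, 111.1]
eef_rot: [-90.0, -0.0, -96.3]
ft_force: [-0.0, 0.6, -6.1]
opening: 11.0
```

```bash
python3 - <<'E'
from h import *
f=dict(np.load('top.npz'))
K=f['mtx'];R=cv2.Rodrigues(f['rvec'].astype(float))[0];t=f['tvec'].astype(float).ravel();c=-R.T@t;print('cam',c)
g=f['pixels'].max(-1).astype(float); v,u=np.mgrid[:400,:640]
ray=np.stack([(u-K[0,2])/K[0,0],(v-K[1,2])/K[1,1],np.ones_like(g)],-1)@R
X=c+ray*((32-c[2])/ray[...,2])[...,None]
ty=np.array([.0985,.9951]);tx=np.array([.9951,-.0985]);o=np.array([602,10.4])
d=X[...,:2]-o;s=d@ty;w=d@tx
L=np.median(g[(s>0)&(s<150)&(abs(w)<30)])
W=[]
for a in range(-170,-30,10):
    k=(abs(s-a)<5)&(abs(w)<20); wt=np.clip(L-g[k],0,None); wt[wt<20]=0
    W.append((wt*w[k]).sum()/wt.sum())
print(np.round(W,1))
k=(s<-10)&(s>-196)&(abs(w)<25)&(g<.6*L);print(rect(X[k][:,:2]),s[k].min(),s[k].max())
# running-face between the blue fences: bright lateral extents
for a in(-190,0,90,180):
    k=(abs(s-a)<6)&(abs(w)<70)&(g>.8*L)&(np.ptp(f['pixels'].astype(int),axis=-1)<40);print(a,w[k].min(),w[k].max())
E
```

```text
cam [ 287.46388433  -38.0296545  1269.23005938]
[-0.1  0.6  0.5  0.  -0.1  0.8  0.3 -0.2  0.   0.4  0.5 -0.2  0.7  0.5]
(array([592.2, -91.4]), array([ 13.4, 155.2]), 84.3) -179.85437374924146 -24.630206381033283
-190 -68.92518980562235 69.91581296362416
0 -69.71762168430186 49.414257336364045
90 -46.56948940542681 66.32775036709687
180 -67.84566544350601 68.257855471938
```

Request:
move_arm([
  {"grip": 0,"x": 0,"y": -0.2,"z": 0,"turn": -0.12},
  {"grip": 0,"x": -0.4,"y": 0,"z": 0.6,"turn": 0},
  {"grip": 0,"x": -0.4,"y": 0,"z": 0.6,"turn": 0},
  {"grip": 0,"x": -0.4,"y": 0,"z": 0.6,"turn": 0},
  {"grip": 0,"x": -0.4,"y": 0,"z": 0.6,"turn": 0},
])

```text
t: 13.05
ee_pos: [505.1, -160.1, 116.5]
eef_rot: [-90.1, 0.0, -95.6]
ft_force: [0.8, -0.3, -5.6]
opening: 10.8
```

Request:
move_arm([
  {"grip": 0,"x": -0.4,"y": 0,"z": 0.6,"turn": 0},
  {"grip": 0,"x": -0.4,"y": 0,"z": 0.6,"turn": 0},
  {"grip": 0,"x": -0.4,"y": 0,"z": 0.6,"turn": 0},
  {"grip": 0,"x": -0.4,"y": 0,"z": 0.6,"turn": 0},
  {"grip": 0,"x": -0.07,"y": 0,"z": 0.27,"turn": 0},
])

```text
t: 13.55
ee_pos: [590.6, -116.5, 116.4]
eef_rot: [-90.1, 0.1, -95.5]
ft_force: [-0.6, 0.9, -5.4]
opening: 11.2
```

Request:
move_arm([
  {"grip": 0,"x": 0,"y": 0,"z": 0,"turn": 0},
  {"grip": 0,"x": 0,"y": 0,"z": 0,"turn": 0},
])

```text
t: 13.75
ee_pos: [588.7, -119.3, 116.6]
eef_rot: [-90.1, -0.0, -95.7]
ft_force: [0.3, -0.7, -6.5]
opening: 11.3
```

```bash
python3 -c "
from h import *
s=telemetry.observe();print(s['ee_pos'],s['eef_rot'],s['ft_force'],s['ft_torque'])
f=imaging.grab_frame('scene');P=cloud(f);save(f,'s1.png',(240,160,440,290),4)"
```

```text
[ 588.6649191  -119.34327391  116.60886669] [-9.01022517e+01 -1.02929822e-02 -9.56664869e+01] [ 0.34657466 -0.66810385 -6.45215842] [-0.03090797  0.00832198 -0.0303531 ]
```

View pics/s1.png

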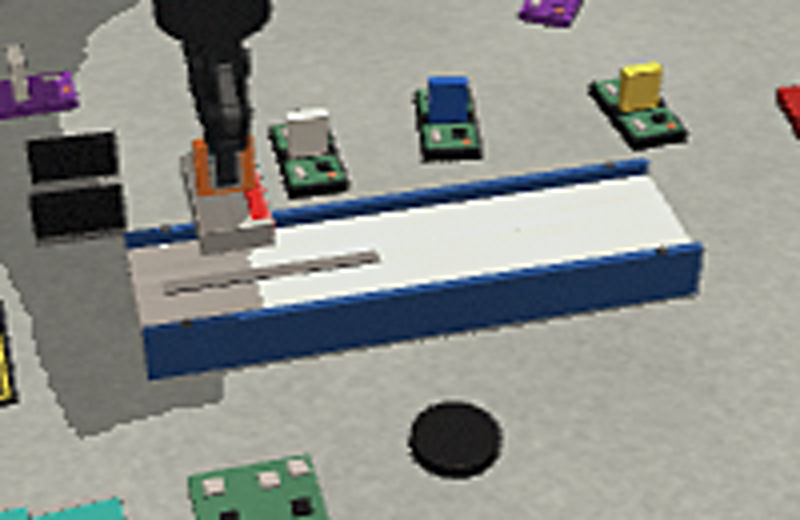

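The block is held level at (230,200), red face towards the plain end, above the slot. I'll lower it by feel.

Request:
move_arm([
  {"grip": 0,"x": 0,"y": 0.5,"z": 0.03,"turn": 0},
  {"grip": 0,"x": 0,"y": 0.5,"z": 0,"turn": 0},
  {"grip": 0,"x": 0,"y": 0,"z": 0,"turn": 0},
  {"grip": 0,"x": 0,"y": 0,"z": 0,"turn": 0},
])

```text
t: 14.2
ee_pos: [589.7, -118.8, 86.3]
eef_rot: [-90.1, 0.0, -95.7]
ft_force: [0.2, 0.0, -4.9]
opening: 11.0
```

Request:
move_arm([
  {"grip": 0,"x": 0,"y": 0.13,"z": 0,"turn": 0},
  {"grip": 0,"x": 0,"y": 0,"z": 0,"turn": 0},
])

```text
t: 14.4
ee_pos: [590.6, -118.8, 83.3]
eef_rot: [-90.0, 0.0, -95.6]
ft_force: [0.2, 0.2, -5.7]
opening: 11.1
```

Request:
move_arm([
  {"grip": 0,"x": 0,"y": 0.07,"z": 0,"turn": 0},
  {"grip": 0,"x": 0,"y": 0,"z": 0,"turn": 0},
])

```text
t: 14.6
ee_pos: [590.5, -118.8, 81.3]
eef_rot: [-90.0, -0.0, -95.6]
ft_force: [-0.2, -0.3, -6.6]
opening: 10.9
```

Request:
move_arm([
  {"grip": 0,"x": 0,"y": 0.07,"z": 0,"turn": 0},
  {"grip": 0,"x": 0,"y": 0,"z": 0,"turn": 0},
])

```text
t: 14.8
ee_pos: [590.4, -118.7, 79.0]
eef_rot: [-90.0, 0.0, -95.6]
ft_force: [0.4, 0.0, -5.4]
opening: 11.0
```

Request:
move_arm([
  {"grip": 0,"x": 0,"y": 0.07,"z": 0,"turn": 0},
  {"grip": 0,"x": 0,"y": 0,"z": 0,"turn": 0},
])

```text
t: 15.0
ee_pos: [590.4, -118.8, 76.8]
eef_rot: [-90.0, 0.0, -95.6]
ft_force: [0.6, 0.1, -5.9]
opening: 11.3
```

Request:
move_arm([
  {"grip": 0,"x": 0,"y": 0.07,"z": 0,"turn": 0},
  {"grip": 0,"x": 0,"y": 0,"z": 0,"turn": 0},
])

```text
t: 15.2
ee_pos: [590.4, -118.8, 74.7]
eef_rot: [-90.0, 0.0, -95.6]
ft_force: [-0.6, -0.6, -5.9]
opening: 11.7
```

Request:
move_arm([
  {"grip": 0,"x": 0,"y": 0.07,"z": 0,"turn": 0},
  {"grip": 0,"x": 0,"y": 0,"z": 0,"turn": 0},
])

```text
t: 15.4
ee_pos: [590.4, -118.7, 72.6]
eef_rot: [-90.0, 0.0, -95.6]
ft_force: [0.3, -0.4, -5.1]
opening: 11.1
```

Request:
move_arm([
  {"grip": 0,"x": 0,"y": 0.04,"z": 0,"turn": 0},
  {"grip": 0,"x": 0,"y": 0,"z": 0,"turn": 0},
])

```text
t: 15.6
ee_pos: [590.8, -118.8, 72.1]
eef_rot: [-90.0, -0.0, -95.6]
ft_force: [0.2, -0.3, -1.7]
opening: 11.3
```

Request:
move_arm([
  {"grip": 0,"x": 0,"y": 0.04,"z": 0,"turn": 0},
  {"grip": 0,"x": 0,"y": 0,"z": 0,"turn": 0},
])

```text
t: 15.8
ee_pos: [591.0, -118.8, 72.0]
eef_rot: [-89.9, -0.0, -95.6]
ft_force: [-5.5, -0.1, 7.4]
opening: 11.2
```

Contact at TCP z ≈ 72, with the probe on the slot bottom. Now I'll drag towards the plain end.

Request:
move_arm([
  {"grip": 0,"x": -0.1,"y": 0,"z": -0.03,"turn": 0},
  {"grip": 0,"x": -0.1,"y": 0,"z": 0,"turn": 0},
  {"grip": 0,"x": 0,"y": 0,"z": 0,"turn": 0},
])

```text
t: 16.1
ee_pos: [591.3, -114.2, 72.0]
eef_rot: [-89.8, -0.1, -95.7]
ft_force: [-1.1, -4.4, 7.5]
opening: 11.1
```

Request:
move_arm([
  {"grip": 0,"x": -0.1,"y": 0,"z": 0,"turn": 0},
  {"grip": 0,"x": -0.1,"y": 0,"z": 0,"turn": 0},
  {"grip": 0,"x": 0,"y": 0,"z": 0,"turn": 0},
])

```text
t: 16.4
ee_pos: [592.1, -108.3, 72.0]
eef_rot: [-89.8, -0.1, -95.7]
ft_force: [-0.6, -5.0, 5.9]
opening: 11.0
```

Request:
move_arm([
  {"grip": 0,"x": -0.1,"y": 0,"z": 0,"turn": 0},
  {"grip": 0,"x": -0.1,"y": 0,"z": 0,"turn": 0},
  {"grip": 0,"x": -0.1,"y": 0,"z": 0,"turn": 0},
  {"grip": 0,"x": 0,"y": 0,"z": 0,"turn": 0},
])

```text
t: 16.8
ee_pos: [593.0, -99.3, 72.0]
eef_rot: [-89.8, -0.1, -95.7]
ft_force: [-0.4, -4.8, 5.8]
opening: 10.7
```

Request:
move_arm([
  {"grip": 0,"x": -0.1,"y": 0,"z": 0,"turn": 0},
  {"grip": 0,"x": -0.1,"y": 0,"z": 0,"turn": 0},
  {"grip": 0,"x": 0,"y": 0,"z": 0,"turn": 0},
])

```text
t: 17.1
ee_pos: [593.6, -93.3, 71.9]
eef_rot: [-89.8, -0.1, -95.7]
ft_force: [-0.7, -4.1, 5.6]
opening: 11.1
```

Request:
move_arm([
  {"grip": 0,"x": -0.1,"y": 0,"z": 0,"turn": 0},
  {"grip": 0,"x": 0,"y": 0,"z": 0,"turn": 0},
])

```text
t: 17.3
ee_pos: [593.8, -90.4, 71.9]
eef_rot: [-89.8, -0.1, -95.7]
ft_force: [1.0, -4.3, 6.2]
opening: 10.9
```

Request:
move_arm([
  {"grip": 0,"x": -0.1,"y": 0,"z": 0,"turn": 0},
  {"grip": 0,"x": 0,"y": 0,"z": 0,"turn": 0},
])

```text
t: 17.5
ee_pos: [594.1, -87.4, 71.9]
eef_rot: [-89.8, -0.1, -95.7]
ft_force: [0.3, -5.2, 5.3]
opening: 11.1
```

Request:
move_arm([
  {"grip": 0,"x": -0.1,"y": 0,"z": 0,"turn": 0},
  {"grip": 0,"x": 0,"y": 0,"z": 0,"turn": 0},
])

```text
t: 17.7
ee_pos: [594.4, -84.1, 71.7]
eef_rot: [-89.8, -0.1, -95.7]
ft_force: [-1.2, -5.8, 5.5]
opening: 11.3
```

Request:
move_arm([
  {"grip": 0,"x": -0.1,"y": 0,"z": 0,"turn": 0},
  {"grip": 0,"x": 0,"y": 0,"z": 0,"turn": 0},
])

```text
t: 17.9
ee_pos: [594.0, -79.6, 70.6]
eef_rot: [-89.9, 0.0, -95.6]
ft_force: [4.2, -0.5, -4.2]
opening: 11.0
```

Request:
move_arm([
  {"grip": 0,"x": -0.08,"y": 0,"z": 0,"turn": 0},
  {"grip": 0,"x": 0,"y": 0,"z": 0,"turn": 0},
])

```text
t: 18.1
ee_pos: [594.2, -77.1, 70.3]
eef_rot: [-90.0, 0.0, -95.6]
ft_force: [5.6, -2.0, -5.6]
opening: 10.9
```

It dropped: fz went from +5.5 to -4.2 at y ≈ -80, matching the depth profile. Lowering into the notch.

Request:
move_arm([
  {"grip": 0,"x": 0.03,"y": 0.07,"z": 0.03,"turn": 0},
  {"grip": 0,"x": 0,"y": 0,"z": 0,"turn": 0},
])

```text
t: 18.3
ee_pos: [594.3, -77.8, 67.7]
eef_rot: [-90.1, 0.1, -95.6]
ft_force: [3.5, -0.6, -7.7]
opening: 11.0
```

Request:
move_arm([
  {"grip": 0,"x": 0,"y": 0.1,"z": 0,"turn": 0},
  {"grip": 0,"x": 0,"y": 0,"z": 0,"turn": 0},
])

```text
t: 18.5
ee_pos: [594.3, -78.1, 64.8]
eef_rot: [-90.0, 0.0, -95.6]
ft_force: [2.9, -0.2, -7.3]
opening: 11.2
```

Request:
move_arm([
  {"grip": 0,"x": 0,"y": 0.08,"z": 0,"turn": 0},
  {"grip": 0,"x": 0,"y": 0,"z": 0,"turn": 0},
])

```text
t: 18.7
ee_pos: [594.3, -78.4, 62.6]
eef_rot: [-90.0, 0.0, -95.6]
ft_force: [1.8, -0.2, -7.3]
opening: 11.2
```

Request:
move_arm([
  {"grip": 0,"x": 0,"y": 0.06,"z": 0,"turn": 0},
  {"grip": 0,"x": 0,"y": 0,"z": 0,"turn": 0},
])

```text
t: 18.9
ee_pos: [594.3, -78.5, 60.9]
eef_rot: [-90.0, 0.0, -95.6]
ft_force: [2.0, 0.6, -6.0]
opening: 11.2
```

Request:
move_arm([
  {"grip": 0,"x": 0,"y": 0.05,"z": 0,"turn": 0},
  {"grip": 0,"x": 0,"y": 0,"z": 0,"turn": 0},
])

```text
t: 19.1
ee_pos: [594.3, -78.5, 60.1]
eef_rot: [-90.0, -0.0, -95.6]
ft_force: [-2.0, 0.2, 0.5]
opening: 11.6
```

Request:
move_arm([
  {"grip": 34,"x": 0,"y": 0,"z": 0,"turn": 0},
  {"grip": 34,"x": 0,"y": 0,"z": 0,"turn": 0},
  {"grip": 34,"x": 0,"y": 0,"z": 0,"turn": 0},
  {"grip": 34,"x": 0,"y": -0.4,"z": 0,"turn": 0},
  {"grip": 34,"x": 0,"y": -0.8,"z": 0,"turn": 0},
])

```text
t: 19.6
ee_pos: [593.4, -78.4, 95.2]
eef_rot: [-90.2, 0.0, -95.6]
ft_force: [0.1, 0.0, 0.1]
opening: 34.2
```

Request:
move_arm([
  {"grip": 36,"x": 0,"y": -1,"z": 0,"turn": 0},
  {"grip": 36,"x": 0,"y": -1,"z": 0,"turn": 0},
  {"grip": 36,"x": 0.8,"y": 0,"z": 0,"turn": 0},
  {"grip": 36,"x": 0.8,"y": 0,"z": 0,"turn": 0},
  {"grip": 36,"x": 0.8,"y": 0,"z": 0,"turn": 0},
])

```text
t: 20.1
ee_pos: [587.7, -150.8, 157.2]
eef_rot: [-89.9, -0.0, -95.6]
ft_force: [-0.4, 0.5, 0.6]
opening: 36.1
```

```bash
cat > st.py <<'E'
from h import *
for cam in("top","scene"):
    f=imaging.grab_frame(cam);P=cloud(f);d=P[...,:2]-np.array([602,10.4]);s=d@np.array([.0985,.9951]);w=d@np.array([.9951,-.0985]);z=P[...,2]
    print(cam)
    for a in range(-130,200,10):
        k=(abs(s-a)<5)&(abs(abs(w)-28)<14)
        if k.sum()>5: print((a,round(float(np.median(z[k])),1)),end=' ')
    k=(abs(w)<12)&(abs(s)<200)&(z>62); print('\nfins',k.sum(),s[k].min() if k.any() else '',s[k].max() if k.any() else '')
save(f,'st.png')
E
python3 look.py l2.png; python3 st.py; python3 -c "
from h import *;s=telemetry.observe();print(s['t'],s['ee_pos'],s['eef_rot'])"
```

```text
cover 824 (array([ 571. , -398.1]), array([ 65.2, 154.4]), 86.1) 7.6728059253507706
white 47 (array([429.8, -14.3]), array([11.8, 31.7]), 84.5)
   tray (array([429.9, -14.3]), array([47.7, 91.7]), 173.8)
blue 46 (array([421.4, 109.2]), array([11.9, 31.6]), 75.1)
   tray (array([421.3, 108.9]), array([48.4, 91.9]), 164.1)
yellow 44 (array([456.4, 264.4]), array([10. , 32.1]), 89.7)
   tray (array([456.7, 264.5]), array([48.5, 91.5]), 178.8)
weight 46 (array([520.3, 396.1]), array([12.2, 30.7]), 76.8)
   tray (array([519.9, 396.2]), array([42.7, 92.1]), 167.4)
top
(-130, 561.2) (-120, 546.5) (-110, 51.0) (-100, 51.6) (-90, 51.4) (-80, 51.4) (-70, 52.0) (-60, 32.3) (-50, 32.1) (-40, 31.9) (-30, 31.5) (-20, 31.7) (-10, 31.5) (0, 31.9) (10, 31.1) (20, 31.1) (30, 31.2) (40, 31.3) (50, 31.1) (60, 31.3) (70, 31.8) (80, 31.0) (90, 31.3) (100, 31.2) (110, 32.4) (120, 31.5) (130, 31.0) (140, 30.9) (150, 31.4) (160, 31.3) (170, 31.5) (180, 30.8) (190, 31.1) 
fins 710 -199.24556179853414 -69.10911084837811
scene
(-130, 429.3) (-120, 50.3) (-110, 49.4) (-100, -746.6) (-90, -747.1) (-80, -746.7) (-70, -747.0) (-60, -740.5) (-50, 30.4) (-40, 30.0) (-30, 29.0) (-20, 29.1) (-10, 30.1) (0, 29.3) (10, 29.7) (20, 28.8) (30, 30.2) (40, 29.8) (50, 29.9) (60, 29.0) (70, 29.9) (80, 30.2) (90, 29.5) (100, 30.1) (110, 30.1) (120, 29.1) (130, 29.5) (140, 28.6) (150, 30.1) (160, 29.6) (170, 29.4) (180, 29.8) (190, 30.0) 
fins 331 -199.67421215795218 -70.8436020354529
20.25 [ 587.25482708 -152.22345333  156.52982673] [-8.99686058e+01 -3.86860856e-02 -9.58293216e+01]
```

View pics/l2.png

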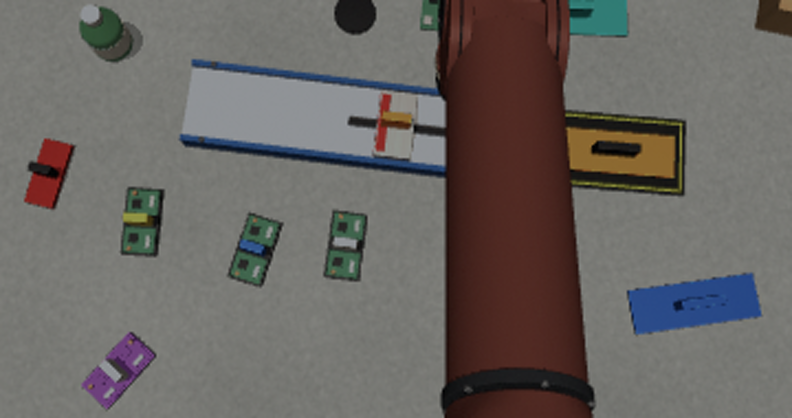

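Stop top is at z ≈ 51.6 (expected 52), so it is flush, with its red face left at (382,120). The cover lies inside the mat border. Next is the white carrier at (345,243).

Request:
move_arm([
  {"grip": 36,"x": -0.5,"y": 0,"z": -0.71,"turn": 0},
  {"grip": 36,"x": -0.5,"y": 0,"z": -0.71,"turn": 0},
  {"grip": 36,"x": -0.5,"y": 0,"z": -0.71,"turn": 0},
  {"grip": 36,"x": -0.5,"y": 0,"z": -0.71,"turn": 0},
  {"grip": 36,"x": -0.5,"y": 0,"z": -0.71,"turn": 0},
])

```text
t: 20.75
ee_pos: [488.2, -63.1, 156.3]
eef_rot: [-90.0, 0.0, -95.6]
ft_force: [1.0, 0.2, -0.1]
opening: 35.6
```

Request:
move_arm([
  {"grip": 36,"x": -0.5,"y": 0,"z": -0.71,"turn": 0},
  {"grip": 36,"x": -0.5,"y": 0,"z": -0.71,"turn": 0},
  {"grip": 36,"x": -0.53,"y": 0,"z": -0.72,"turn": 0},
  {"grip": 36,"x": 0,"y": 1,"z": 0,"turn": 0},
  {"grip": 36,"x": 0,"y": 1,"z": 0,"turn": 0},
])

```text
t: 21.25
ee_pos: [430.2, -11.8, 96.6]
eef_rot: [-89.8, -0.1, -95.5]
ft_force: [0.2, -0.3, -0.1]
opening: 35.9
```

Request:
move_arm([
  {"grip": 36,"x": 0,"y": 0.8,"z": 0,"turn": 0},
  {"grip": 36,"x": 0,"y": 0,"z": 0,"turn": 0},
  {"grip": 36,"x": 0,"y": 0,"z": 0,"turn": 0},
])

```text
t: 21.55
ee_pos: [429.6, -12.2, 72.5]
eef_rot: [-90.0, 0.0, -95.6]
ft_force: [0.0, -0.2, 0.9]
opening: 35.8
```

Request:
move_arm([
  {"grip": 36,"x": 0.07,"y": 0.6,"z": 0,"turn": 0},
  {"grip": 36,"x": 0,"y": 0.6,"z": 0,"turn": 0},
  {"grip": 36,"x": 0,"y": 0.6,"z": 0,"turn": 0},
  {"grip": 36,"x": 0,"y": 0,"z": 0,"turn": 0},
  {"grip": 0,"x": 0,"y": 0,"z": 0,"turn": 0},
])

```text
t: 22.05
ee_pos: [430.2, -14.9, 19.1]
eef_rot: [-89.9, 0.0, -95.6]
ft_force: [0.4, 0.1, 0.1]
opening: 23.0
```

Request:
move_arm([
  {"grip": 0,"x": 0,"y": 0,"z": 0,"turn": 0},
  {"grip": 0,"x": 0,"y": 0,"z": 0,"turn": 0},
  {"grip": 0,"x": 0,"y": 0,"z": 0,"turn": 0},
  {"grip": 0,"x": 0,"y": 0,"z": 0,"turn": 0},
  {"grip": 0,"x": 0,"y": 0,"z": 0,"turn": 0},
])

```text
t: 22.55
ee_pos: [430.7, -15.0, 19.5]
eef_rot: [-89.8, -0.0, -95.6]
ft_force: [-1.1, -0.1, 7.0]
opening: 11.1
```

Request:
move_arm([
  {"grip": 0,"x": 0,"y": -0.5,"z": 0,"turn": 0},
  {"grip": 0,"x": 0,"y": -0.8,"z": 0,"turn": 0},
  {"grip": 0,"x": 0,"y": -0.8,"z": 0,"turn": 0},
  {"grip": 0,"x": 0,"y": 0,"z": 0,"turn": 0},
  {"grip": 0,"x": 0,"y": 0,"z": 0,"turn": 0},
])

```text
t: 23.05
ee_pos: [429.7, -15.4, 81.3]
eef_rot: [-89.9, -0.0, -95.7]
ft_force: [-0.6, -0.6, -3.4]
opening: 11.3
```

Request:
move_arm([
  {"grip": 0,"x": -0.09,"y": -0.2,"z": 0.7,"turn": 0},
  {"grip": 0,"x": -0.09,"y": 0,"z": 0.7,"turn": 0},
  {"grip": 0,"x": -0.09,"y": 0,"z": 0.7,"turn": 0},
  {"grip": 0,"x": -0.09,"y": 0,"z": 0.7,"turn": 0},
  {"grip": 0,"x": -0.09,"y": 0,"z": 0.7,"turn": 0},
])

```text
t: 23.55
ee_pos: [535.1, -12.0, 85.3]
eef_rot: [-90.1, 0.0, -95.7]
ft_force: [0.5, 0.4, -1.2]
opening: 11.0
```

Request:
move_arm([
  {"grip": 0,"x": -0.08,"y": 0,"z": 0.7,"turn": 0},
  {"grip": 0,"x": -0.08,"y": 0,"z": 0.7,"turn": 0},
  {"grip": 0,"x": -0.08,"y": 0,"z": 0.74,"turn": 0},
  {"grip": 0,"x": 0,"y": 0,"z": 0,"turn": 0},
  {"grip": 0,"x": 0,"y": 0,"z": 0,"turn": 0},
])

```text
t: 24.05
ee_pos: [598.7, -10.8, 85.2]
eef_rot: [-90.2, 0.0, -95.6]
ft_force: [-0.2, -0.4, -1.7]
opening: 11.1
```

Request:
move_arm([
  {"grip": 0,"x": 0,"y": 0.4,"z": 0,"turn": 0},
  {"grip": 0,"x": 0,"y": 0.4,"z": 0,"turn": 0},
  {"grip": 0,"x": 0,"y": 0,"z": 0,"turn": 0},
  {"grip": 0,"x": 0,"y": 0,"z": 0,"turn": 0},
])

```text
t: 24.45
ee_pos: [598.7, -11.3, 61.7]
eef_rot: [-90.1, -0.0, -95.6]
ft_force: [-0.6, -0.5, -2.1]
opening: 11.1
```

Request:
move_arm([
  {"grip": 0,"x": 0,"y": 0.12,"z": 0.04,"turn": 0},
  {"grip": 0,"x": 0,"y": 0,"z": 0,"turn": 0},
])

```text
t: 24.65
ee_pos: [600.4, -11.4, 58.4]
eef_rot: [-90.0, -0.0, -95.7]
ft_force: [-0.1, -0.5, -1.8]
opening: 10.9
```

Request:
move_arm([
  {"grip": 0,"x": 0,"y": 0.12,"z": 0,"turn": 0},
  {"grip": 0,"x": 0,"y": 0,"z": 0,"turn": 0},
])

```text
t: 24.85
ee_pos: [600.4, -11.4, 54.8]
eef_rot: [-90.1, -0.0, -95.7]
ft_force: [-0.3, 0.7, -3.1]
opening: 11.0
```

Request:
move_arm([
  {"grip": 0,"x": 0,"y": 0.06,"z": 0,"turn": 0},
  {"grip": 0,"x": 0,"y": 0,"z": 0,"turn": 0},
])

```text
t: 25.05
ee_pos: [600.7, -11.3, 53.4]
eef_rot: [-90.0, 0.0, -95.6]
ft_force: [-0.3, -0.5, -2.7]
opening: 10.9
```

Request:
move_arm([
  {"grip": 0,"x": 0,"y": 0.05,"z": 0,"turn": 0},
  {"grip": 0,"x": 0,"y": 0,"z": 0,"turn": 0},
])

```text
t: 25.25
ee_pos: [600.8, -11.3, 52.1]
eef_rot: [-90.0, 0.0, -95.6]
ft_force: [-0.8, -0.0, -2.3]
opening: 10.9
```

Request:
move_arm([
  {"grip": 0,"x": 0,"y": 0.03,"z": 0,"turn": 0},
  {"grip": 0,"x": 0,"y": 0,"z": 0,"turn": 0},
])

```text
t: 25.45
ee_pos: [601.0, -11.2, 51.6]
eef_rot: [-90.0, -0.0, -95.6]
ft_force: [-1.7, -0.3, 2.3]
opening: 10.6
```

Request:
move_arm([
  {"grip": 0,"x": 0.1,"y": 0,"z": 0,"turn": 0},
  {"grip": 0,"x": 0.1,"y": 0,"z": 0,"turn": 0},
  {"grip": 0,"x": 0.1,"y": 0,"z": 0,"turn": 0},
  {"grip": 0,"x": 0.1,"y": 0,"z": 0,"turn": 0},
  {"grip": 0,"x": 0,"y": 0,"z": 0,"turn": 0},
])

```text
t: 25.95
ee_pos: [600.0, -23.8, 51.6]
eef_rot: [-90.0, -0.0, -95.7]
ft_force: [0.1, 0.5, 3.5]
opening: 11.1
```

Request:
move_arm([
  {"grip": 0,"x": 0.07,"y": 0,"z": 0,"turn": 0},
  {"grip": 0,"x": 0,"y": 0,"z": 0,"turn": 0},
])

```text
t: 26.15
ee_pos: [599.7, -25.4, 51.6]
eef_rot: [-90.0, 0.0, -95.6]
ft_force: [-0.5, 1.0, 4.0]
opening: 11.2
```

Request:
move_arm([
  {"grip": 0,"x": 0.07,"y": 0,"z": 0,"turn": 0},
  {"grip": 0,"x": 0,"y": 0,"z": 0,"turn": 0},
])

```text
t: 26.35
ee_pos: [599.5, -27.3, 51.6]
eef_rot: [-90.0, 0.0, -95.6]
ft_force: [0.3, 0.8, 5.3]
opening: 11.0
```

Request:
move_arm([
  {"grip": 0,"x": 0.05,"y": 0,"z": 0,"turn": 0},
  {"grip": 0,"x": 0,"y": 0,"z": 0,"turn": 0},
])

```text
t: 26.55
ee_pos: [599.3, -28.8, 51.5]
eef_rot: [-90.0, 0.0, -95.6]
ft_force: [0.3, 2.9, 4.7]
opening: 11.1
```

Request:
move_arm([
  {"grip": 0,"x": 0.04,"y": 0,"z": 0,"turn": 0},
  {"grip": 0,"x": 0,"y": 0,"z": 0,"turn": 0},
])

```text
t: 26.75
ee_pos: [599.2, -29.9, 51.6]
eef_rot: [-90.0, 0.0, -95.6]
ft_force: [-0.2, 2.9, 4.8]
opening: 10.6
```

Request:
move_arm([
  {"grip": 0,"x": 0.04,"y": 0,"z": 0,"turn": 0},
  {"grip": 0,"x": 0,"y": 0,"z": 0,"turn": 0},
])

```text
t: 26.95
ee_pos: [599.1, -30.6, 51.6]
eef_rot: [-90.0, 0.0, -95.6]
ft_force: [0.3, 3.3, 5.3]
opening: 11.0
```

Request:
move_arm([
  {"grip": 0,"x": 0.04,"y": 0,"z": 0,"turn": 0},
  {"grip": 0,"x": 0,"y": 0,"z": 0,"turn": 0},
])

```text
t: 27.15
ee_pos: [599.0, -31.2, 51.6]
eef_rot: [-90.0, 0.1, -95.6]
ft_force: [0.7, 6.5, 5.1]
opening: 11.1
```

Request:
move_arm([
  {"grip": 0,"x": 0.04,"y": 0,"z": 0,"turn": 0},
  {"grip": 0,"x": 0,"y": 0,"z": 0,"turn": 0},
])

```text
t: 27.35
ee_pos: [598.9, -32.3, 51.6]
eef_rot: [-90.0, 0.1, -95.6]
ft_force: [0.0, 5.7, 4.5]
opening: 11.2
```

Request:
move_arm([
  {"grip": 0,"x": 0.04,"y": 0,"z": 0,"turn": 0},
  {"grip": 0,"x": 0,"y": 0,"z": 0,"turn": 0},
])

```text
t: 27.55
ee_pos: [598.8, -33.4, 51.6]
eef_rot: [-90.0, 0.1, -95.6]
ft_force: [0.3, 5.6, 4.8]
opening: 10.8
```

Request:
move_arm([
  {"grip": 0,"x": 0.04,"y": 0,"z": 0,"turn": 0},
  {"grip": 0,"x": 0,"y": 0,"z": 0,"turn": 0},
])

```text
t: 27.75
ee_pos: [598.8, -33.7, 51.6]
eef_rot: [-90.0, 0.2, -95.6]
ft_force: [1.2, 9.0, 5.5]
opening: 11.0
```

Request:
move_arm([
  {"grip": 0,"x": 0.03,"y": 0,"z": 0,"turn": 0},
  {"grip": 0,"x": 0,"y": 0,"z": 0,"turn": 0},
])

```text
t: 27.95
ee_pos: [598.8, -33.7, 51.7]
eef_rot: [-90.0, 0.2, -95.5]
ft_force: [0.2, 10.0, 4.3]
opening: 10.9
```

Request:
move_arm([
  {"grip": 0,"x": 0.03,"y": 0,"z": 0,"turn": 0},
  {"grip": 0,"x": 0,"y": 0,"z": 0,"turn": 0},
])

```text
t: 28.15
ee_pos: [598.8, -33.8, 51.7]
eef_rot: [-89.9, 0.3, -95.5]
ft_force: [1.7, 13.1, 3.6]
opening: 11.2
```

Wall reached (13 N, no more travel): white is firmly on the red face. Release.

Request:
move_arm([
  {"grip": 34,"x": 0,"y": 0,"z": 0,"turn": 0},
  {"grip": 34,"x": 0,"y": 0,"z": 0,"turn": 0},
  {"grip": 34,"x": 0,"y": 0,"z": 0,"turn": 0},
  {"grip": 34,"x": 0,"y": -0.4,"z": 0,"turn": 0},
  {"grip": 34,"x": 0,"y": -0.8,"z": 0,"turn": 0},
])

```text
t: 28.65
ee_pos: [596.9, -38.4, 86.6]
eef_rot: [-90.2, -0.0, -95.7]
ft_force: [-0.4, -0.2, 0.9]
opening: 34.1
```

Request:
move_arm([
  {"grip": 36,"x": 0,"y": -1,"z": 0,"turn": 0},
  {"grip": 36,"x": 0,"y": -1,"z": 0,"turn": 0},
  {"grip": 36,"x": 0,"y": 0,"z": 0,"turn": 1},
  {"grip": 36,"x": 0,"y": 0,"z": 0,"turn": 1},
  {"grip": 36,"x": 0,"y": 0,"z": 0,"turn": 0},
])

```text
t: 29.15
ee_pos: [598.4, -38.2, 148.4]
eef_rot: [-89.9, -0.0, -105.8]
ft_force: [-0.3, 0.2, -0.2]
opening: 35.6
```

```bash
cat >> look.py <<'E'
s=telemetry.observe();print(s['t'],np.round(s['ee_pos'],1),np.round(s['eef_rot'],1))
d=P[...,:2]-np.array([602,10.4]);s=d@np.array([.0985,.9951]);w=d@np.array([.9951,-.0985])
k=(abs(s)<200)&(abs(abs(w)-28)<15)&(Z<80); print('track top z vs s',[(a,round(float(np.median(Z[k&(abs(s-a)<3)])),1)) for a in range(-120,200,8) if (k&(abs(s-a)<3)).sum()>6])
E
python3 look.py l3.png
```

```text
cover 1001 (array([ 571.8, -385.1]), array([ 66.1, 178.9]), 86.7) 7.549309547811896
blue 48 (array([421.1, 109.2]), array([11.6, 31.1]), 73.2)
   tray (array([426.7, 107.6]), array([ 47.7, 103. ]), 163.8)
yellow 45 (array([455.7, 264.8]), array([11.1, 30.4]), 89.1)
   tray (array([456.4, 264.9]), array([48.3, 91.8]), 177.9)
weight 47 (array([519.8, 396.6]), array([12.4, 31. ]), 80.4)
   tray (array([519.8, 396.3]), array([42.3, 91.6]), 167.4)
   tray (array([ 432.8, -227.2]), array([31.1, 60.6]), 15.4)
29.2 [598.3 -38.1 148. ] [ -90.    -0.  -105.6]
track top z vs s [(-8, 31.6), (0, 31.3), (8, 31.6), (16, 30.6), (24, 32.6), (32, 30.1), (40, 30.9), (48, 31.2), (56, 30.8), (64, 32.5), (72, 31.8), (80, 31.2), (88, 31.7), (96, 31.1), (104, 31.2), (112, 31.8), (120, 30.3), (128, 31.5), (136, 31.2), (144, 30.5), (152, 31.3), (160, 31.0), (168, 31.9), (176, 31.6), (184, 30.6), (192, 30.9)]
```

Request:
move_arm([
  {"grip": 36,"x": 0,"y": 0,"z": 0,"turn": 0.1},
  {"grip": 36,"x": -0.31,"y": 0,"z": -0.7,"turn": 0},
  {"grip": 36,"x": -0.31,"y": 0,"z": -0.7,"turn": 0},
  {"grip": 36,"x": -0.31,"y": 0,"z": -0.7,"turn": 0},
  {"grip": 36,"x": -0.31,"y": 0,"z": -0.7,"turn": 0},
])

```text
t: 29.7
ee_pos: [527.1, 21.8, 147.2]
eef_rot: [-90.0, -0.0, -106.1]
ft_force: [0.2, 0.1, 0.4]
opening: 36.3
```

Request:
move_arm([
  {"grip": 36,"x": -0.31,"y": 0,"z": -0.7,"turn": 0},
  {"grip": 36,"x": -0.31,"y": 0,"z": -0.7,"turn": 0},
  {"grip": 36,"x": -0.31,"y": 0,"z": -0.7,"turn": 0},
  {"grip": 36,"x": -0.3,"y": 0,"z": -0.7,"turn": 0},
  {"grip": 36,"x": -0.3,"y": 0,"z": -0.7,"turn": 0},
])

```text
t: 30.2
ee_pos: [439.0, 95.1, 147.3]
eef_rot: [-90.0, -0.0, -106.1]
ft_force: [-0.3, -0.2, 0.0]
opening: 35.7
```

Request:
move_arm([
  {"grip": 36,"x": -0.3,"y": 0,"z": -0.74,"turn": 0},
  {"grip": 36,"x": 0,"y": 0.9,"z": 0,"turn": 0},
  {"grip": 36,"x": 0,"y": 0.9,"z": 0,"turn": 0},
  {"grip": 36,"x": 0,"y": 0.7,"z": 0,"turn": 0},
  {"grip": 36,"x": 0,"y": 0,"z": 0,"turn": 0},
])

```text
t: 30.7
ee_pos: [419.0, 109.0, 70.2]
eef_rot: [-90.2, -0.1, -106.1]
ft_force: [0.5, -0.4, 0.5]
opening: 35.9
```

Request:
move_arm([
  {"grip": 36,"x": 0,"y": 0,"z": 0,"turn": 0},
  {"grip": 36,"x": 0,"y": 0,"z": 0,"turn": 0},
])

```text
t: 30.9
ee_pos: [421.8, 109.7, 73.5]
eef_rot: [-89.9, 0.0, -106.1]
ft_force: [-0.6, 0.9, -0.4]
opening: 36.1
```

Aligned. Down, grip, lift.

Request:
move_arm([
  {"grip": 36,"x": 0,"y": 0.6,"z": 0,"turn": 0},
  {"grip": 36,"x": 0,"y": 0.6,"z": 0,"turn": 0},
  {"grip": 36,"x": 0,"y": 0.6,"z": 0,"turn": 0},
  {"grip": 36,"x": 0,"y": 0,"z": 0,"turn": 0},
  {"grip": 0,"x": 0,"y": 0,"z": 0,"turn": 0},
])

```text
t: 31.4
ee_pos: [421.5, 109.6, 19.3]
eef_rot: [-90.0, 0.0, -106.1]
ft_force: [-0.5, 0.0, 0.0]
opening: 23.2
```

Request:
move_arm([
  {"grip": 0,"x": 0,"y": 0,"z": 0,"turn": 0},
  {"grip": 0,"x": 0,"y": 0,"z": 0,"turn": 0},
  {"grip": 0,"x": 0,"y": 0,"z": 0,"turn": 0},
  {"grip": 0,"x": 0,"y": 0,"z": 0,"turn": 0},
  {"grip": 0,"x": 0,"y": 0,"z": 0,"turn": 0},
])

```text
t: 31.9
ee_pos: [422.2, 109.6, 19.8]
eef_rot: [-89.9, 0.0, -106.2]
ft_force: [-1.6, -1.1, 8.5]
opening: 11.1
```

Request:
move_arm([
  {"grip": 0,"x": 0,"y": -0.5,"z": 0,"turn": 0},
  {"grip": 0,"x": 0,"y": -0.8,"z": 0,"turn": 0},
  {"grip": 0,"x": 0,"y": -0.8,"z": 0,"turn": 0},
  {"grip": 0,"x": 0,"y": -0.2,"z": 0,"turn": 0},
  {"grip": 0,"x": 0,"y": 0,"z": 0,"turn": 0},
])

```text
t: 32.4
ee_pos: [421.8, 109.2, 88.3]
eef_rot: [-89.8, 0.0, -106.2]
ft_force: [-1.1, -0.0, -1.9]
opening: 11.1
```

Request:
move_arm([
  {"grip": 0,"x": 0,"y": 0,"z": 0,"turn": -1},
  {"grip": 0,"x": 0,"y": 0,"z": 0,"turn": -1},
  {"grip": 0,"x": 0,"y": 0,"z": 0,"turn": -0.1},
  {"grip": 0,"x": 0,"y": 0,"z": 0,"turn": 0},
  {"grip": 0,"x": 0,"y": 0,"z": 0,"turn": 0},
])

```text
t: 32.9
ee_pos: [420.7, 109.3, 86.8]
eef_rot: [-90.0, 0.0, -95.8]
ft_force: [0.3, -0.3, -2.4]
opening: 11.4
```

Request:
move_arm([
  {"grip": 0,"x": 0.22,"y": 0,"z": 0.7,"turn": 0},
  {"grip": 0,"x": 0.22,"y": 0,"z": 0.7,"turn": 0},
  {"grip": 0,"x": 0.22,"y": 0,"z": 0.7,"turn": 0},
  {"grip": 0,"x": 0.22,"y": 0,"z": 0.7,"turn": 0},
  {"grip": 0,"x": 0.22,"y": 0,"z": 0.7,"turn": 0},
])

```text
t: 33.4
ee_pos: [522.9, 65.7, 86.9]
eef_rot: [-90.0, -0.0, -95.7]
ft_force: [-0.2, -0.1, -1.9]
opening: 10.9
```

Request:
move_arm([
  {"grip": 0,"x": 0.22,"y": 0,"z": 0.7,"turn": 0},
  {"grip": 0,"x": 0.22,"y": 0,"z": 0.7,"turn": 0},
  {"grip": 0,"x": 0.22,"y": 0,"z": 0.7,"turn": 0},
  {"grip": 0,"x": 0.25,"y": 0,"z": 0.75,"turn": 0},
  {"grip": 0,"x": 0,"y": 0,"z": 0,"turn": 0},
])

```text
t: 33.9
ee_pos: [606.7, 28.5, 86.6]
eef_rot: [-90.0, 0.0, -95.9]
ft_force: [-0.4, 0.3, -2.1]
opening: 10.6
```

Request:
move_arm([
  {"grip": 0,"x": 0,"y": 0.4,"z": 0,"turn": 0},
  {"grip": 0,"x": 0,"y": 0.4,"z": 0,"turn": 0},
  {"grip": 0,"x": 0,"y": 0,"z": 0,"turn": 0},
  {"grip": 0,"x": 0,"y": 0,"z": 0,"turn": 0},
])

```text
t: 34.3
ee_pos: [603.6, 30.9, 62.4]
eef_rot: [-90.1, -0.0, -95.6]
ft_force: [-0.1, -0.4, -1.9]
opening: 11.1
```

Request:
move_arm([
  {"grip": 0,"x": 0,"y": 0.12,"z": 0.02,"turn": 0},
  {"grip": 0,"x": 0,"y": 0,"z": 0,"turn": 0},
])

```text
t: 34.5
ee_pos: [604.6, 30.6, 59.2]
eef_rot: [-90.1, -0.0, -95.6]
ft_force: [-0.8, 0.2, -1.9]
opening: 11.3
```

Request:
move_arm([
  {"grip": 0,"x": 0,"y": 0.12,"z": 0,"turn": 0},
  {"grip": 0,"x": 0,"y": 0,"z": 0,"turn": 0},
])

```text
t: 34.7
ee_pos: [604.8, 30.5, 55.7]
eef_rot: [-90.0, -0.0, -95.6]
ft_force: [0.0, 0.1, -2.2]
opening: 10.7
```

Request:
move_arm([
  {"grip": 0,"x": 0,"y": 0.07,"z": 0,"turn": 0},
  {"grip": 0,"x": 0,"y": 0,"z": 0,"turn": 0},
])

```text
t: 34.9
ee_pos: [605.1, 30.5, 53.8]
eef_rot: [-90.0, -0.0, -95.6]
ft_force: [-0.4, -1.0, -1.4]
opening: 10.9
```

Request:
move_arm([
  {"grip": 0,"x": 0,"y": 0.05,"z": 0,"turn": 0},
  {"grip": 0,"x": 0,"y": 0,"z": 0,"turn": 0},
])

```text
t: 35.1
ee_pos: [605.1, 30.6, 52.3]
eef_rot: [-90.0, 0.0, -95.6]
ft_force: [0.3, -0.6, -1.4]
opening: 11.1
```

Request:
move_arm([
  {"grip": 0,"x": 0,"y": 0.04,"z": -0.02,"turn": 0},
  {"grip": 0,"x": 0,"y": 0,"z": 0,"turn": 0},
])

```text
t: 35.3
ee_pos: [605.0, 30.6, 51.9]
eef_rot: [-89.9, -0.0, -95.7]
ft_force: [-1.2, -0.2, 3.6]
opening: 11.2
```

Request:
move_arm([
  {"grip": 0,"x": 0.1,"y": 0,"z": 0,"turn": 0},
  {"grip": 0,"x": 0.1,"y": 0,"z": 0,"turn": 0},
  {"grip": 0,"x": 0.1,"y": 0,"z": 0,"turn": 0},
  {"grip": 0,"x": 0.08,"y": 0,"z": 0,"turn": 0},
  {"grip": 0,"x": 0,"y": 0,"z": 0,"turn": 0},
])

```text
t: 35.8
ee_pos: [604.0, 19.3, 51.9]
eef_rot: [-89.9, 0.0, -95.7]
ft_force: [0.2, 2.2, 6.3]
opening: 10.8
```

Request:
move_arm([
  {"grip": 0,"x": 0.06,"y": 0,"z": 0,"turn": 0},
  {"grip": 0,"x": 0,"y": 0,"z": 0,"turn": 0},
])

```text
t: 36.0
ee_pos: [603.9, 17.7, 51.9]
eef_rot: [-89.9, 0.0, -95.6]
ft_force: [-0.1, 3.0, 5.6]
opening: 11.3
```

Request:
move_arm([
  {"grip": 0,"x": 0.05,"y": 0,"z": 0,"turn": 0},
  {"grip": 0,"x": 0,"y": 0,"z": 0,"turn": 0},
])

```text
t: 36.2
ee_pos: [603.7, 16.3, 51.9]
eef_rot: [-89.9, 0.0, -95.6]
ft_force: [0.7, 4.2, 5.6]
opening: 10.8
```

Request:
move_arm([
  {"grip": 0,"x": 0.05,"y": 0,"z": 0,"turn": 0},
  {"grip": 0,"x": 0,"y": 0,"z": 0,"turn": 0},
])

```text
t: 36.4
ee_pos: [603.6, 14.8, 51.9]
eef_rot: [-89.9, 0.0, -95.6]
ft_force: [0.5, 2.3, 6.2]
opening: 11.0
```

Request:
move_arm([
  {"grip": 0,"x": 0.04,"y": 0,"z": 0,"turn": 0},
  {"grip": 0,"x": 0,"y": 0,"z": 0,"turn": 0},
])

```text
t: 36.6
ee_pos: [603.5, 14.5, 51.9]
eef_rot: [-89.9, 0.1, -95.6]
ft_force: [1.4, 4.8, 4.7]
opening: 10.8
```

Request:
move_arm([
  {"grip": 0,"x": 0.04,"y": 0,"z": 0,"turn": 0},
  {"grip": 0,"x": 0,"y": 0,"z": 0,"turn": 0},
])

```text
t: 36.8
ee_pos: [603.5, 14.4, 52.0]
eef_rot: [-89.9, 0.2, -95.6]
ft_force: [1.9, 7.9, 3.9]
opening: 11.2
```

Request:
move_arm([
  {"grip": 0,"x": 0.04,"y": 0,"z": 0,"turn": 0},
  {"grip": 0,"x": 0,"y": 0,"z": 0,"turn": 0},
])

```text
t: 37.0
ee_pos: [603.5, 14.3, 52.1]
eef_rot: [-89.9, 0.3, -95.5]
ft_force: [1.3, 10.8, 3.0]
opening: 10.9
```

Request:
move_arm([
  {"grip": 0,"x": 0.03,"y": 0,"z": 0,"turn": 0},
  {"grip": 0,"x": 0,"y": 0,"z": 0,"turn": 0},
])

```text
t: 37.2
ee_pos: [603.5, 14.3, 52.1]
eef_rot: [-89.9, 0.3, -95.5]
ft_force: [2.7, 12.7, 3.5]
opening: 11.1
```

Request:
move_arm([
  {"grip": 34,"x": 0,"y": 0,"z": 0,"turn": 0},
  {"grip": 34,"x": 0,"y": 0,"z": 0,"turn": 0},
  {"grip": 34,"x": 0,"y": 0,"z": 0,"turn": 0},
  {"grip": 34,"x": 0,"y": -0.4,"z": 0,"turn": 0},
  {"grip": 34,"x": 0,"y": -0.8,"z": 0,"turn": 0},
])

```text
t: 37.7
ee_pos: [601.2, 9.4, 86.6]
eef_rot: [-90.2, -0.0, -95.7]
ft_force: [0.9, -0.1, 0.2]
opening: 34.0
```

Request:
move_arm([
  {"grip": 36,"x": 0,"y": -1,"z": 0,"turn": 0},
  {"grip": 36,"x": 0,"y": -1,"z": 0,"turn": 0},
  {"grip": 36,"x": 0,"y": 0,"z": 0,"turn": -0.75},
  {"grip": 36,"x": 0,"y": 0,"z": 0,"turn": 0},
  {"grip": 36,"x": 0,"y": 0,"z": 0,"turn": 0},
])

```text
t: 38.2
ee_pos: [602.3, 9.6, 147.3]
eef_rot: [-90.0, -0.0, -92.0]
ft_force: [-0.2, 0.3, 0.1]
opening: 35.6
```

```bash
python3 look.py l4.png
```

```text
cover 998 (array([ 572. , -385.4]), array([ 65.5, 179.5]), 86.6) 7.5510213724821815
yellow 45 (array([456.4, 264.7]), array([11.2, 29.8]), 86.7)
   tray (array([456.3, 264.8]), array([47.6, 91.6]), 177.8)
weight 47 (array([520.2, 396.5]), array([12.5, 29.7]), 78.0)
   tray (array([520.2, 397.2]), array([41.4, 91.9]), 167.3)
   tray (array([ 423.2, -198.9]), array([71.8, 74.6]), 167.8)
38.25 [602.1   9.7 146.9] [-90.1  -0.  -92. ]
track top z vs s [(-120, 32.8), (-112, 52.6), (48, 29.8), (56, 31.6), (64, 31.5), (72, 31.1), (80, 31.9), (88, 30.7), (96, 31.7), (104, 30.9), (112, 31.4), (120, 31.9), (128, 31.2), (136, 31.3), (144, 30.7), (152, 31.8), (160, 30.9), (168, 32.1), (176, 31.6), (184, 32.1), (192, 31.6)]
```

View pics/l4.png

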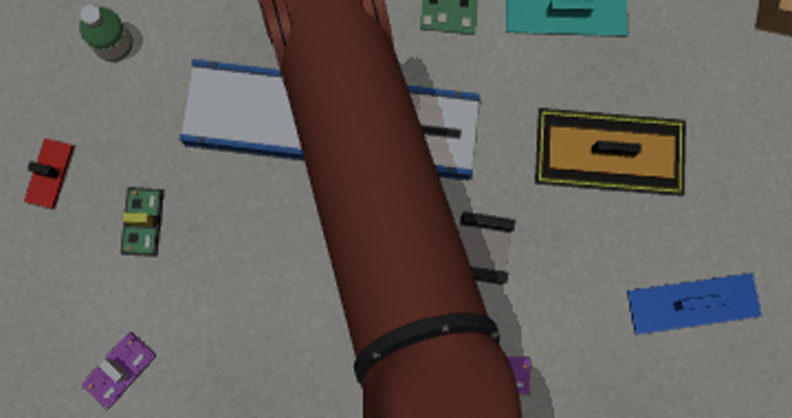

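Cover centred on the mat at (612,148). Blue is out of view under the arm. Yellow at (141,218) is next.

Request:
move_arm([
  {"grip": 36,"x": -0.76,"y": 0,"z": -0.47,"turn": 0},
  {"grip": 36,"x": -0.76,"y": 0,"z": -0.47,"turn": 0},
  {"grip": 36,"x": -0.76,"y": 0,"z": -0.47,"turn": 0},
  {"grip": 36,"x": -0.76,"y": 0,"z": -0.47,"turn": 0},
  {"grip": 36,"x": -0.76,"y": 0,"z": -0.47,"turn": 0},
])

```text
t: 38.75
ee_pos: [534.8, 126.9, 146.7]
eef_rot: [-90.1, -0.0, -92.0]
ft_force: [0.4, 0.9, 0.0]
opening: 35.9
```

Request:
move_arm([
  {"grip": 36,"x": -0.76,"y": 0,"z": -0.47,"turn": 0},
  {"grip": 36,"x": -0.76,"y": 0,"z": -0.47,"turn": 0},
  {"grip": 36,"x": -0.76,"y": 0,"z": -0.47,"turn": 0},
  {"grip": 36,"x": -0.76,"y": 0,"z": -0.47,"turn": 0},
  {"grip": 36,"x": -0.76,"y": 0,"z": -0.47,"turn": 0},
])

```text
t: 39.25
ee_pos: [468.2, 243.1, 146.8]
eef_rot: [-90.1, -0.0, -92.0]
ft_force: [1.0, 1.1, -0.3]
opening: 36.0
```

Request:
move_arm([
  {"grip": 36,"x": -0.73,"y": 0,"z": -0.45,"turn": 0},
  {"grip": 36,"x": 0,"y": 0.9,"z": 0,"turn": 0},
  {"grip": 36,"x": 0,"y": 0.9,"z": 0,"turn": 0},
  {"grip": 36,"x": 0,"y": 0.7,"z": 0,"turn": 0},
  {"grip": 36,"x": 0,"y": 0,"z": 0,"turn": 0},
])

```text
t: 39.75
ee_pos: [454.3, 263.6, 69.3]
eef_rot: [-90.3, -0.1, -91.9]
ft_force: [-0.3, -0.8, 0.3]
opening: 35.9
```

Request:
move_arm([
  {"grip": 36,"x": 0,"y": 0,"z": 0,"turn": 0},
  {"grip": 36,"x": 0,"y": 0,"z": 0,"turn": 0},
  {"grip": 36,"x": 0,"y": 0,"z": 0,"turn": 0},
])

```text
t: 40.05
ee_pos: [457.1, 265.2, 73.5]
eef_rot: [-89.9, 0.0, -91.9]
ft_force: [-0.2, -0.5, 0.4]
opening: 35.6
```

Request:
move_arm([
  {"grip": 36,"x": 0,"y": 0.6,"z": 0,"turn": 0.04},
  {"grip": 36,"x": 0,"y": 0.6,"z": 0,"turn": 0},
  {"grip": 36,"x": 0,"y": 0.6,"z": 0,"turn": 0},
  {"grip": 36,"x": 0,"y": 0,"z": 0,"turn": 0},
  {"grip": 0,"x": 0,"y": 0,"z": 0,"turn": 0},
])

```text
t: 40.55
ee_pos: [456.7, 265.2, 19.1]
eef_rot: [-90.0, 0.0, -92.1]
ft_force: [0.5, -0.1, -0.0]
opening: 22.7
```

Request:
move_arm([
  {"grip": 0,"x": 0,"y": 0,"z": 0,"turn": 0},
  {"grip": 0,"x": 0,"y": 0,"z": 0,"turn": 0},
  {"grip": 0,"x": 0,"y": 0,"z": 0,"turn": 0},
  {"grip": 0,"x": 0,"y": 0,"z": 0,"turn": 0},
  {"grip": 0,"x": 0,"y": 0,"z": 0,"turn": 0},
])

```text
t: 41.05
ee_pos: [457.4, 265.5, 19.8]
eef_rot: [-89.9, 0.1, -92.1]
ft_force: [-0.6, -0.5, 7.3]
opening: 10.9
```

Request:
move_arm([
  {"grip": 0,"x": 0,"y": -0.5,"z": 0,"turn": 0},
  {"grip": 0,"x": 0,"y": -0.8,"z": 0,"turn": 0},
  {"grip": 0,"x": 0,"y": -0.8,"z": 0,"turn": 0},
  {"grip": 0,"x": 0,"y": -0.2,"z": 0,"turn": 0.7},
  {"grip": 0,"x": 0,"y": 0,"z": 0,"turn": 0},
])

```text
t: 41.55
ee_pos: [457.2, 265.3, 89.5]
eef_rot: [-89.8, 0.1, -95.7]
ft_force: [0.2, 0.4, -2.3]
opening: 11.0
```

Request:
move_arm([
  {"grip": 0,"x": 0,"y": 0,"z": 0,"turn": 0},
  {"grip": 0,"x": 0,"y": 0,"z": 0,"turn": 0},
])

```text
t: 41.75
ee_pos: [456.0, 264.6, 86.9]
eef_rot: [-90.1, -0.0, -95.5]
ft_force: [-0.3, 0.5, -1.3]
opening: 10.7
```

Request:
move_arm([
  {"grip": 0,"x": 0.63,"y": 0,"z": 0.63,"turn": 0},
  {"grip": 0,"x": 0.63,"y": 0,"z": 0.63,"turn": 0},
  {"grip": 0,"x": 0.63,"y": 0,"z": 0.63,"turn": 0},
  {"grip": 0,"x": 0.63,"y": 0,"z": 0.63,"turn": 0},
  {"grip": 0,"x": 0.63,"y": 0,"z": 0.63,"turn": 0},
])

```text
t: 42.25
ee_pos: [541.4, 160.6, 86.6]
eef_rot: [-90.1, -0.0, -95.5]
ft_force: [0.2, -0.7, -1.4]
opening: 11.1
```

Request:
move_arm([
  {"grip": 0,"x": 0.63,"y": 0,"z": 0.63,"turn": 0},
  {"grip": 0,"x": 0.63,"y": 0,"z": 0.63,"turn": 0},
  {"grip": 0,"x": 0.63,"y": 0,"z": 0.63,"turn": 0},
  {"grip": 0,"x": 0.65,"y": 0,"z": 0.66,"turn": 0},
  {"grip": 0,"x": 0,"y": 0,"z": 0,"turn": 0},
])

```text
t: 42.75
ee_pos: [611.7, 73.6, 86.0]
eef_rot: [-90.0, -0.1, -95.9]
ft_force: [-0.7, -1.3, -1.4]
opening: 11.1
```

Request:
move_arm([
  {"grip": 0,"x": 0,"y": 0.4,"z": 0,"turn": 0},
  {"grip": 0,"x": 0,"y": 0.4,"z": 0,"turn": 0},
  {"grip": 0,"x": 0,"y": 0,"z": 0,"turn": 0},
  {"grip": 0,"x": 0,"y": 0,"z": 0,"turn": 0},
])

```text
t: 43.15
ee_pos: [609.0, 79.1, 62.6]
eef_rot: [-90.1, -0.0, -95.5]
ft_force: [0.4, 0.2, -2.6]
opening: 10.9
```

Request:
move_arm([
  {"grip": 0,"x": 0,"y": 0.12,"z": 0,"turn": 0},
  {"grip": 0,"x": 0,"y": 0,"z": 0,"turn": 0},
])

```text
t: 43.35
ee_pos: [609.6, 78.6, 59.5]
eef_rot: [-90.0, -0.0, -95.6]
ft_force: [0.2, 0.0, -2.0]
opening: 11.3
```

Request:
move_arm([
  {"grip": 0,"x": 0,"y": 0.12,"z": 0,"turn": 0},
  {"grip": 0,"x": 0,"y": 0,"z": 0,"turn": 0},
])

```text
t: 43.55
ee_pos: [609.7, 78.2, 55.7]
eef_rot: [-90.0, -0.0, -95.6]
ft_force: [0.3, -0.3, -1.3]
opening: 10.7
```

Request:
move_arm([
  {"grip": 0,"x": 0,"y": 0.07,"z": 0,"turn": 0},
  {"grip": 0,"x": 0,"y": 0,"z": 0,"turn": 0},
])

```text
t: 43.75
ee_pos: [609.8, 78.3, 53.8]
eef_rot: [-90.0, -0.0, -95.6]
ft_force: [-0.6, 0.3, -2.7]
opening: 11.0
```

Request:
move_arm([
  {"grip": 0,"x": 0,"y": 0.06,"z": 0,"turn": 0},
  {"grip": 0,"x": 0,"y": 0,"z": 0,"turn": 0},
])

```text
t: 43.95
ee_pos: [609.9, 78.3, 52.0]
eef_rot: [-90.0, -0.0, -95.6]
ft_force: [-0.0, -0.0, -1.9]
opening: 11.4
```

Request:
move_arm([
  {"grip": 0,"x": 0,"y": 0.04,"z": -0.02,"turn": 0},
  {"grip": 0,"x": 0,"y": 0,"z": 0,"turn": 0},
])

```text
t: 44.15
ee_pos: [609.9, 78.3, 51.8]
eef_rot: [-89.9, -0.0, -95.6]
ft_force: [-1.7, -1.5, 4.3]
opening: 10.9
```

Request:
move_arm([
  {"grip": 0,"x": 0.1,"y": 0,"z": 0,"turn": 0},
  {"grip": 0,"x": 0.1,"y": 0,"z": 0,"turn": 0},
  {"grip": 0,"x": 0.1,"y": 0,"z": 0,"turn": 0},
  {"grip": 0,"x": 0.1,"y": 0,"z": 0,"turn": 0},
  {"grip": 0,"x": 0,"y": 0,"z": 0,"turn": 0},
])

```text
t: 44.65
ee_pos: [608.9, 66.7, 51.8]
eef_rot: [-89.9, 0.1, -95.6]
ft_force: [0.9, 2.0, 6.7]
opening: 11.0
```

Request:
move_arm([
  {"grip": 0,"x": 0.06,"y": 0,"z": 0,"turn": 0},
  {"grip": 0,"x": 0,"y": 0,"z": 0,"turn": 0},
])

```text
t: 44.85
ee_pos: [608.7, 65.2, 51.8]
eef_rot: [-89.9, 0.1, -95.6]
ft_force: [0.0, 3.2, 5.9]
opening: 11.3
```

Request:
move_arm([
  {"grip": 0,"x": 0.05,"y": 0,"z": 0,"turn": 0},
  {"grip": 0,"x": 0,"y": 0,"z": 0,"turn": 0},
])

```text
t: 45.05
ee_pos: [608.6, 63.9, 51.8]
eef_rot: [-89.9, 0.1, -95.6]
ft_force: [1.6, 3.1, 6.0]
opening: 11.0
```

Request:
move_arm([
  {"grip": 0,"x": 0.05,"y": 0,"z": 0,"turn": 0},
  {"grip": 0,"x": 0,"y": 0,"z": 0,"turn": 0},
])

```text
t: 45.25
ee_pos: [608.4, 62.5, 51.8]
eef_rot: [-89.9, 0.1, -95.6]
ft_force: [0.2, 3.3, 5.5]
opening: 11.2
```

Request:
move_arm([
  {"grip": 0,"x": 0.04,"y": 0,"z": 0,"turn": 0},
  {"grip": 0,"x": 0,"y": 0,"z": 0,"turn": 0},
])

```text
t: 45.45
ee_pos: [608.4, 62.4, 51.9]
eef_rot: [-89.9, 0.2, -95.5]
ft_force: [1.6, 5.8, 4.5]
opening: 11.2
```

Contact at y ≈ 62.4, as predicted (62.1). Press a little, then release.

Request:
move_arm([
  {"grip": 0,"x": 0.04,"y": 0,"z": 0,"turn": 0},
  {"grip": 0,"x": 0,"y": 0,"z": 0,"turn": 0},
])

```text
t: 45.65
ee_pos: [608.4, 62.3, 51.9]
eef_rot: [-89.9, 0.2, -95.5]
ft_force: [1.8, 8.9, 4.0]
opening: 11.0
```

Request:
move_arm([
  {"grip": 0,"x": 0.06,"y": 0,"z": 0,"turn": 0},
  {"grip": 0,"x": 0,"y": 0,"z": 0,"turn": 0},
])

```text
t: 45.85
ee_pos: [608.3, 62.1, 52.0]
eef_rot: [-89.9, 0.4, -95.4]
ft_force: [3.6, 12.7, 1.8]
opening: 11.0
```

Request:
move_arm([
  {"grip": 34,"x": 0,"y": 0,"z": 0,"turn": 0},
  {"grip": 34,"x": 0,"y": 0,"z": 0,"turn": 0},
  {"grip": 34,"x": 0,"y": 0,"z": 0,"turn": 0},
  {"grip": 34,"x": 0,"y": -0.4,"z": 0,"turn": 0},
  {"grip": 34,"x": 0,"y": -0.8,"z": 0,"turn": 0},
])

```text
t: 46.35
ee_pos: [606.1, 56.8, 86.3]
eef_rot: [-90.2, -0.0, -95.6]
ft_force: [0.3, -0.3, 0.5]
opening: 34.2
```

Request:
move_arm([
  {"grip": 36,"x": 0,"y": -1,"z": 0,"turn": 0},
  {"grip": 36,"x": 0,"y": -1,"z": 0,"turn": 0},
  {"grip": 36,"x": 0,"y": 0,"z": 0,"turn": 1},
  {"grip": 36,"x": 0,"y": 0,"z": 0,"turn": 0.4},
  {"grip": 36,"x": 0,"y": 0,"z": 0,"turn": 0},
])

```text
t: 46.85
ee_pos: [607.5, 57.2, 148.1]
eef_rot: [-89.9, -0.0, -102.6]
ft_force: [0.4, 0.3, 0.0]
opening: 36.2
```

```bash
python3 look.py l5.png
```

```text
cover 990 (array([ 571.7, -384.4]), array([ 65.8, 178.5]), 86.9) 7.555243687744234
weight 47 (array([520.2, 396.6]), array([12.4, 31.2]), 77.4)
   tray (array([519.9, 396.2]), array([42.3, 91.9]), 165.9)
   tray (array([ 422.2, -200.6]), array([70. , 74.1]), 171.8)
46.9 [607.4  57.2 147.7] [ -90.    -0.  -102.6]
track top z vs s [(-120, 31.6), (-112, 50.5), (-104, 51.6), (-96, 51.5), (-88, 52.4), (-80, 51.7), (-72, 52.0), (-64, 42.5), (-56, 43.6), (104, 29.8), (112, 31.7), (120, 30.5), (128, 32.0), (136, 31.7), (144, 31.2), (152, 31.6), (160, 30.5), (168, 31.2), (176, 31.4), (184, 31.5), (192, 31.2)]
```

Request:
move_arm([
  {"grip": 36,"x": -0.8,"y": 0,"z": -0.41,"turn": 0},
  {"grip": 36,"x": -0.8,"y": 0,"z": -0.41,"turn": 0},
  {"grip": 36,"x": -0.8,"y": 0,"z": -0.41,"turn": 0},
  {"grip": 36,"x": -0.8,"y": 0,"z": -0.41,"turn": 0},
  {"grip": 36,"x": -0.8,"y": 0,"z": -0.41,"turn": 0},
])

```text
t: 47.4
ee_pos: [573.1, 188.9, 147.2]
eef_rot: [-90.0, -0.0, -102.5]
ft_force: [-0.2, -0.4, 0.0]
opening: 36.4
```

Request:
move_arm([
  {"grip": 36,"x": -0.8,"y": 0,"z": -0.41,"turn": 0},
  {"grip": 36,"x": -0.8,"y": 0,"z": -0.41,"turn": 0},
  {"grip": 36,"x": -0.8,"y": 0,"z": -0.41,"turn": 0},
  {"grip": 36,"x": -0.8,"y": 0,"z": -0.41,"turn": 0},
  {"grip": 36,"x": -0.8,"y": 0,"z": -0.41,"turn": 0},
])

```text
t: 47.9
ee_pos: [539.3, 319.3, 147.1]
eef_rot: [-90.0, -0.0, -102.5]
ft_force: [-0.4, 0.1, 0.7]
opening: 36.1
```

Request:
move_arm([
  {"grip": 36,"x": -0.8,"y": 0,"z": -0.41,"turn": 0},
  {"grip": 36,"x": -0.8,"y": 0,"z": -0.41,"turn": 0},
  {"grip": 36,"x": -0.79,"y": 0,"z": -0.41,"turn": 0},
  {"grip": 36,"x": 0,"y": 0.9,"z": 0,"turn": 0},
  {"grip": 36,"x": 0,"y": 0.9,"z": 0,"turn": 0},
])

```text
t: 48.4
ee_pos: [519.0, 398.2, 93.2]
eef_rot: [-90.0, 0.1, -102.4]
ft_force: [0.5, -1.2, -0.6]
opening: 36.1
```

Request:
move_arm([
  {"grip": 36,"x": 0,"y": 0.6,"z": 0,"turn": 0},
  {"grip": 36,"x": 0,"y": 0,"z": 0,"turn": 0},
  {"grip": 36,"x": 0,"y": 0,"z": 0,"turn": 0},
  {"grip": 36,"x": 0,"y": 0,"z": 0,"turn": 0},
])

```text
t: 48.8
ee_pos: [520.0, 397.1, 76.6]
eef_rot: [-89.9, 0.1, -102.6]
ft_force: [-0.1, 0.4, -0.0]
opening: 35.8
```

Request:
move_arm([
  {"grip": 36,"x": 0,"y": 0.6,"z": 0,"turn": 0.02},
  {"grip": 36,"x": 0,"y": 0.6,"z": 0,"turn": 0},
  {"grip": 36,"x": 0,"y": 0.65,"z": 0,"turn": 0},
  {"grip": 36,"x": 0,"y": 0,"z": 0,"turn": 0},
  {"grip": 0,"x": 0,"y": 0,"z": 0,"turn": 0},
])

```text
t: 49.3
ee_pos: [518.8, 396.3, 18.6]
eef_rot: [-90.1, -0.1, -102.7]
ft_force: [0.0, -0.3, 0.4]
opening: 22.6
```

Request:
move_arm([
  {"grip": 0,"x": 0,"y": 0,"z": 0,"turn": 0},
  {"grip": 0,"x": 0,"y": 0,"z": 0,"turn": 0},
  {"grip": 0,"x": 0,"y": 0,"z": 0,"turn": 0},
  {"grip": 0,"x": 0,"y": 0,"z": 0,"turn": 0},
  {"grip": 0,"x": 0,"y": 0,"z": 0,"turn": 0},
])

```text
t: 49.8
ee_pos: [519.4, 396.7, 19.9]
eef_rot: [-90.0, 0.0, -102.7]
ft_force: [-0.5, -1.0, 0.6]
opening: 11.0
```

Request:
move_arm([
  {"grip": 0,"x": 0,"y": -0.5,"z": 0,"turn": 0},
  {"grip": 0,"x": 0,"y": -0.8,"z": 0,"turn": 0},
  {"grip": 0,"x": 0,"y": -0.8,"z": 0,"turn": 0},
  {"grip": 0,"x": 0,"y": -0.2,"z": 0,"turn": -0.7},
  {"grip": 0,"x": 0,"y": 0,"z": 0,"turn": -0.7},
])

```text
t: 50.3
ee_pos: [519.9, 397.3, 91.3]
eef_rot: [-89.9, 0.1, -95.6]
ft_force: [0.8, -0.4, -4.3]
opening: 10.9
```

Request:
move_arm([
  {"grip": 0,"x": 0,"y": 0,"z": 0,"turn": 0},
  {"grip": 0,"x": 0,"y": 0,"z": 0,"turn": 0},
])

```text
t: 50.5
ee_pos: [519.2, 396.4, 88.8]
eef_rot: [-90.0, -0.0, -95.8]
ft_force: [-0.5, -0.2, -3.9]
opening: 11.1
```

Request:
move_arm([
  {"grip": 0,"x": 0.73,"y": 0,"z": 0.34,"turn": 0},
  {"grip": 0,"x": 0.73,"y": 0,"z": 0.34,"turn": 0},
  {"grip": 0,"x": 0.73,"y": 0,"z": 0.34,"turn": 0},
  {"grip": 0,"x": 0.73,"y": 0,"z": 0.34,"turn": 0},
  {"grip": 0,"x": 0.73,"y": 0,"z": 0.34,"turn": 0},
])

```text
t: 51.0
ee_pos: [559.2, 281.5, 88.5]
eef_rot: [-90.0, -0.0, -95.8]
ft_force: [-0.3, 0.4, -2.5]
opening: 11.3
```

Request:
move_arm([
  {"grip": 0,"x": 0.73,"y": 0,"z": 0.33,"turn": 0},
  {"grip": 0,"x": 0.73,"y": 0,"z": 0.33,"turn": 0},
  {"grip": 0,"x": 0.73,"y": 0,"z": 0.33,"turn": 0},
  {"grip": 0,"x": 0.73,"y": 0,"z": 0.33,"turn": 0},
  {"grip": 0,"x": 0.73,"y": 0,"z": 0.33,"turn": 0},
])

```text
t: 51.5
ee_pos: [597.6, 167.7, 88.5]
eef_rot: [-90.0, -0.0, -95.8]
ft_force: [0.6, 0.4, -3.5]
opening: 11.0
```

Request:
move_arm([
  {"grip": 0,"x": 0.73,"y": 0,"z": 0.34,"turn": 0},
  {"grip": 0,"x": 0.73,"y": 0,"z": 0.34,"turn": 0},
  {"grip": 0,"x": 0,"y": 0,"z": 0,"turn": 0},
  {"grip": 0,"x": 0,"y": 0.4,"z": 0,"turn": 0},
  {"grip": 0,"x": 0,"y": 0.4,"z": 0,"turn": 0},
])

```text
t: 52.0
ee_pos: [613.1, 124.1, 63.7]
eef_rot: [-90.0, 0.0, -95.7]
ft_force: [0.4, 0.4, -3.4]
opening: 11.1
```

Request:
move_arm([
  {"grip": 0,"x": 0,"y": 0,"z": 0,"turn": 0},
  {"grip": 0,"x": 0,"y": 0,"z": 0,"turn": 0},
])

```text
t: 52.2
ee_pos: [612.6, 124.0, 63.8]
eef_rot: [-90.1, 0.0, -95.6]
ft_force: [0.2, -0.1, -3.3]
opening: 11.3
```

Request:
move_arm([
  {"grip": 0,"x": 0,"y": 0.12,"z": 0.02,"turn": 0},
  {"grip": 0,"x": 0,"y": 0,"z": 0,"turn": 0},
])

```text
t: 52.4
ee_pos: [613.9, 123.1, 60.6]
eef_rot: [-90.0, -0.0, -95.7]
ft_force: [0.4, -0.3, -2.9]
opening: 10.9
```

Request:
move_arm([
  {"grip": 0,"x": 0,"y": 0.12,"z": 0,"turn": 0},
  {"grip": 0,"x": 0,"y": 0,"z": 0,"turn": 0},
])

```text
t: 52.6
ee_pos: [613.8, 122.9, 56.9]
eef_rot: [-90.0, -0.0, -95.7]
ft_force: [0.0, -0.3, -4.3]
opening: 10.7
```

Request:
move_arm([
  {"grip": 0,"x": 0,"y": 0.09,"z": 0,"turn": 0},
  {"grip": 0,"x": 0,"y": 0,"z": 0,"turn": 0},
])

```text
t: 52.8
ee_pos: [613.9, 122.9, 54.3]
eef_rot: [-90.0, -0.0, -95.7]
ft_force: [0.9, -0.0, -2.3]
opening: 11.1
```

Request:
move_arm([
  {"grip": 0,"x": 0,"y": 0.05,"z": 0,"turn": 0},
  {"grip": 0,"x": 0,"y": 0,"z": 0,"turn": 0},
])

```text
t: 53.0
ee_pos: [614.0, 122.9, 53.0]
eef_rot: [-90.0, -0.0, -95.7]
ft_force: [-0.0, -0.9, -3.6]
opening: 10.9
```

Request:
move_arm([
  {"grip": 0,"x": 0,"y": 0.05,"z": -0.02,"turn": 0},
  {"grip": 0,"x": 0,"y": 0,"z": 0,"turn": 0},
])

```text
t: 53.2
ee_pos: [613.8, 123.1, 51.9]
eef_rot: [-90.0, 0.0, -95.7]
ft_force: [0.0, -0.4, -0.3]
opening: 11.1
```

Request:
move_arm([
  {"grip": 0,"x": 0.1,"y": 0,"z": 0,"turn": 0},
  {"grip": 0,"x": 0.1,"y": 0,"z": 0,"turn": 0},
  {"grip": 0,"x": 0.1,"y": 0,"z": 0,"turn": 0},
  {"grip": 0,"x": 0.1,"y": 0,"z": 0,"turn": 0},
  {"grip": 0,"x": 0,"y": 0,"z": 0,"turn": 0},
])

```text
t: 53.7
ee_pos: [612.5, 110.6, 51.9]
eef_rot: [-90.0, -0.0, -95.7]
ft_force: [-0.1, 0.7, 2.1]
opening: 11.0
```

Request:
move_arm([
  {"grip": 0,"x": 0.06,"y": 0,"z": 0,"turn": 0},
  {"grip": 0,"x": 0,"y": 0,"z": 0,"turn": 0},
])

```text
t: 53.9
ee_pos: [612.4, 109.4, 51.9]
eef_rot: [-90.0, 0.0, -95.7]
ft_force: [0.3, 2.5, 4.0]
opening: 11.0
```

Request:
move_arm([
  {"grip": 0,"x": 0.05,"y": 0,"z": 0,"turn": 0},
  {"grip": 0,"x": 0,"y": 0,"z": 0,"turn": 0},
])

```text
t: 54.1
ee_pos: [612.2, 108.1, 51.9]
eef_rot: [-90.0, 0.0, -95.7]
ft_force: [1.4, 2.1, 3.5]
opening: 10.9
```

Request:
move_arm([
  {"grip": 0,"x": 0.05,"y": 0,"z": 0,"turn": 0},
  {"grip": 0,"x": 0,"y": 0,"z": 0,"turn": 0},
])

```text
t: 54.3
ee_pos: [612.1, 106.6, 51.9]
eef_rot: [-90.0, 0.0, -95.7]
ft_force: [0.8, 4.8, 4.9]
opening: 11.0
```

Request:
move_arm([
  {"grip": 0,"x": 0.04,"y": 0,"z": 0,"turn": 0},
  {"grip": 0,"x": 0,"y": 0,"z": 0,"turn": 0},
])

```text
t: 54.5
ee_pos: [612.0, 105.3, 51.9]
eef_rot: [-90.0, 0.0, -95.7]
ft_force: [1.2, 3.9, 5.4]
opening: 11.1
```

Request:
move_arm([
  {"grip": 0,"x": 0.04,"y": 0,"z": 0,"turn": 0},
  {"grip": 0,"x": 0,"y": 0,"z": 0,"turn": 0},
])

```text
t: 54.7
ee_pos: [611.8, 105.0, 51.9]
eef_rot: [-90.0, 0.1, -95.7]
ft_force: [0.7, 6.5, 4.3]
opening: 11.0
```

Request:
move_arm([
  {"grip": 0,"x": 0.04,"y": 0,"z": 0,"turn": 0},
  {"grip": 0,"x": 0,"y": 0,"z": 0,"turn": 0},
])

```text
t: 54.9
ee_pos: [611.8, 104.9, 52.0]
eef_rot: [-89.9, 0.2, -95.6]
ft_force: [2.8, 9.3, 2.4]
opening: 11.2
```

Request:
move_arm([
  {"grip": 0,"x": 0.04,"y": 0,"z": 0,"turn": 0},
  {"grip": 0,"x": 0,"y": 0,"z": 0,"turn": 0},
])

```text
t: 55.1
ee_pos: [611.8, 104.7, 52.1]
eef_rot: [-89.9, 0.3, -95.6]
ft_force: [4.1, 11.0, 1.6]
opening: 10.9
```

Request:
move_arm([
  {"grip": 34,"x": 0,"y": 0,"z": 0,"turn": 0},
  {"grip": 34,"x": 0,"y": 0,"z": 0,"turn": 0},
  {"grip": 34,"x": 0,"y": 0,"z": 0,"turn": 0},
  {"grip": 34,"x": 0,"y": -0.4,"z": 0,"turn": 0},
  {"grip": 34,"x": 0,"y": -0.8,"z": 0,"turn": 0},
])

```text
t: 55.6
ee_pos: [610.0, 100.7, 86.8]
eef_rot: [-90.2, -0.1, -95.7]
ft_force: [1.5, -0.5, 0.3]
opening: 33.7
```

Request:
move_arm([
  {"grip": 34,"x": 0,"y": -1,"z": 0,"turn": 0},
  {"grip": 34,"x": 0,"y": -1,"z": 0,"turn": 0},
  {"grip": 34,"x": -0.8,"y": 0,"z": -0.3,"turn": 0},
  {"grip": 34,"x": -0.8,"y": 0,"z": -0.3,"turn": 0},
  {"grip": 34,"x": -0.8,"y": 0,"z": -0.3,"turn": 0},
])

```text
t: 56.1
ee_pos: [591.6, 176.2, 148.8]
eef_rot: [-89.9, -0.0, -95.8]
ft_force: [-0.3, 0.2, 0.1]
opening: 34.1
```

Request:
move_arm([
  {"grip": 34,"x": -0.8,"y": 0,"z": -0.3,"turn": 0},
  {"grip": 34,"x": -0.8,"y": 0,"z": -0.3,"turn": 0},
  {"grip": 34,"x": -0.8,"y": 0,"z": -0.3,"turn": 0},
  {"grip": 34,"x": -0.8,"y": 0,"z": -0.3,"turn": 0},
  {"grip": 34,"x": -0.8,"y": 0,"z": -0.3,"turn": 0},
])

```text
t: 56.6
ee_pos: [558.6, 300.3, 148.5]
eef_rot: [-90.0, -0.0, -95.7]
ft_force: [-0.1, -0.2, 0.1]
opening: 33.6
```

Request:
move_arm([
  {"grip": 34,"x": -0.8,"y": 0,"z": -0.3,"turn": 0},
  {"grip": 34,"x": -0.8,"y": 0,"z": -0.3,"turn": 0},
  {"grip": 34,"x": -0.8,"y": 0,"z": -0.3,"turn": 0},
  {"grip": 34,"x": -0.8,"y": 0,"z": -0.3,"turn": 0},
  {"grip": 34,"x": 0,"y": 0,"z": 0,"turn": 0},
])

```text
t: 57.1
ee_pos: [529.9, 402.8, 148.7]
eef_rot: [-90.1, 0.1, -95.4]
ft_force: [-0.7, 0.4, 0.7]
opening: 33.9
```

```bash
python3 look.py l6.png; python3 - <<'E'
from h import *
f=dict(np.load('top.npz')); save(f,'fin.png',(215,150,365,225),5.3)
P=cloud(f);d=P[...,:2]-np.array([602,10.4]);s=d@np.array([.0985,.9951]);w=d@np.array([.9951,-.0985]);Z=P[...,2]
fin=(abs(w)<11)&(abs(s)<200)&(Z>62)
n,l,st,c=cv2.connectedComponentsWithStats(fin.astype(np.uint8))
for i in range(1,n):
    if st[i,4]>10: k=l==i;print('fin s',round((s[k].min()+s[k].max())/2,1),'w',round(w[k].mean(),1),'z',round(Z[k].max()))
E
```

```text
cover 1001 (array([ 571.8, -385.1]), array([ 65.5, 178.9]), 87.1) 7.4938997306545785
   tray (array([ 422.8, -200.5]), array([69.6, 74.6]), 172.4)
57.15 [531.2 400.7 148.4] [-90.    0.  -95.5]
track top z vs s [(-120, 31.3), (-112, 52.3), (-104, 51.7), (-96, 51.8), (-88, 51.7), (-80, 51.6), (-72, 52.5), (-64, 42.4), (-56, 43.9), (-48, 43.2), (-40, 43.2), (-32, 45.0), (-24, 41.7), (-16, 42.4), (-8, 43.1), (0, 41.9), (8, 42.5), (16, 44.3), (24, 43.1), (32, 42.2), (40, 43.5), (48, 42.4), (56, 42.4), (64, 43.2), (72, 43.5), (80, 42.7), (88, 42.9), (96, 43.5), (104, 43.6), (112, 43.2), (120, 32.2), (128, 30.8), (136, 31.3), (144, 31.3), (152, 31.6), (160, 31.9), (168, 30.8), (176, 31.5), (184, 31.5), (192, 31.3)]
fin s 96.2 w -4.0 z 84
fin s 52.7 w -3.5 z 84
fin s 4.1 w -3.5 z 84
fin s -43.0 w -3.4 z 85
fin s -91.9 w -4.0 z 97
```

View pics/l6.png

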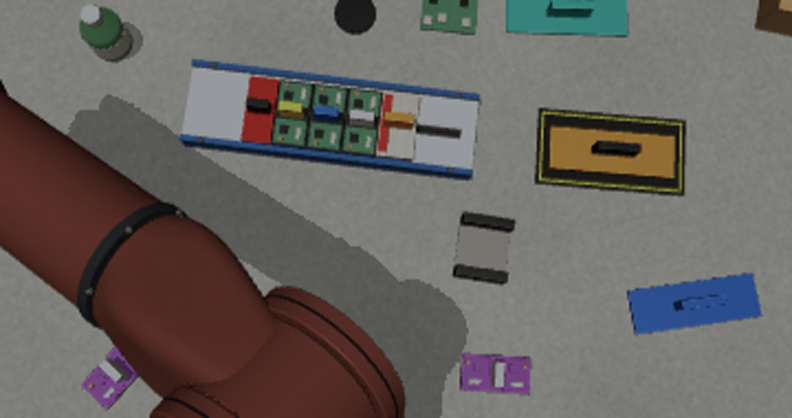

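View pics/fin.png

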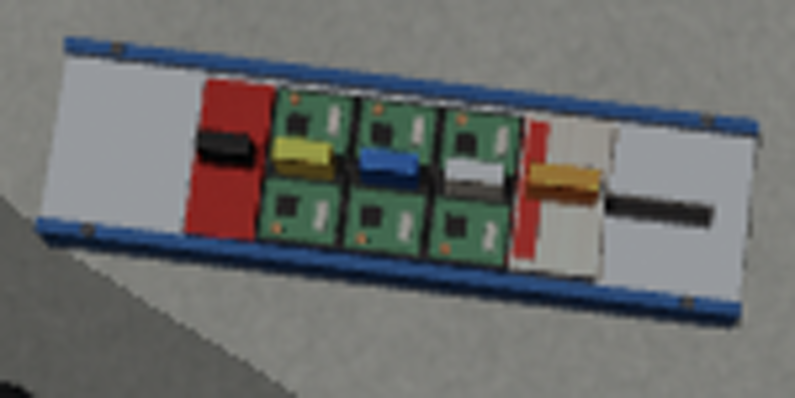

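Fin spacings are 43.5, 48.6, 47.1 and 48.9 mm. The gap-free values are 44, 48, 48 and 49, so the row is closed. In the enlarged view the red weight (230,160), yellow, blue and white carriers and the stop's red face (530,190) touch between the fences. Handing in.

```bash
python3 -c "
from cell import order; print(order.finish_job())"
```

```text
the job is handed in; nothing more can be done
None
```

The loading track is set up as asked, and I handed the job in at about 57 s of the 208 s allowed.

- **Cover:** it lies along its mat, centred to within a couple of millimetres.
- **Stop block:** I put the probe in the slot with the red face towards the plain end and dragged about 40 mm until it dropped. It sits flush: its top reads 51.7 mm against the expected 52 mm.
- **Carriers:** all three were present. White, blue and yellow went in one after another, each slid up by feel until it stopped moving at about 11–13 N. Loading the white one first also pushed the stop to the end of its play in the notch.
- **End weight:** it went in last, pushed up against the yellow carrier the same way.

**Last checks:** fin spacings measured by the top camera were 48.9, 47.1, 48.6 and 43.5 mm, where no gaps would give 49, 48, 48 and 44. The differences are within camera accuracy, and the overall length of 188.1 mm agrees with 189. The arm was clear of everything, and the highest wrist force in the readings after each move was about 14 N.

**Disagreement:** the angled scene camera read positions 3–5 mm off the top camera, so I used the top camera. The contacts felt by the arm agreed with it. I saw no knock or loss of grip, and no check failed.

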